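Set up a batch of knife-handle blanks on the sliding table

ROBOT

A 7-joint arm with a two-finger parallel gripper is mounted at the origin on the work surface. World frame = base frame: x ahead of the robot, y to its left, z up, the work surface at z = 0. Lengths are in m, angles in rad, forces in N, time in s.
With the tool pointing down it reaches from about 0.4 to 0.85 m from the base axis. Payload 6.9 kg.
Tool frame: the origin (TCP) lies midway between the tips of the shut fingers; the grasp point (between the pads) lies behind it (robot.pinch_z is the z of the grasp point in the tool frame, in m); z points along the fingers, y is the line along which they close (so a half turn about z gives the same grasp; the last joint's range is limited). The gripper opens to 85 mm and grips with 20 to 120 N. Pads are 22 mm wide; open, the fingers measure 114 mm over their backs; the gripper's body (76 mm by 85 mm) begins 54 mm behind the grasp point. The pads swing forward as they close: fully open they stand 13 mm farther back than shut.
Start: joints at [-1.034, 0.507, -0.238, 1.5, 0.126, 1.149, -0.155], TCP at [0.262, 0.568, 0.202] pointing down, gripper open.
Joint ranges: [-3.08, 3.08], [-0.24, 2.05], [-1.43, 1.35], [0, 2.5], [-1.52, 4.66], [0.17, 1.96], [-2.89, 2.89]. Speed limits (rad/s): [2.39, 2.39, 3.14, 3.14, 3.14, 3.14, 3.14].

INTERFACE

Orientations are given as a rotation vector (axis times angle).
In Python, from cell import robot gives the robot as it stands.
- The arm moves only by the tool carry_out, never from a script. Its argument "motion" is a list of rows, each a list of 6 numbers: the shift along the tool's x, y, z in m, then the turn, a rotation vector about the tool's x, y, z in rad. In form: [[dx, dy, dz, ax, ay, az], ...]. A call has 1 to 10 rows; each row shifts and turns the commanded pose from where the row before left it, along the tool's axes as they then stand; what a row does not reach is not made up. A row lasts 1/8 s, in which the tool goes at most 62.5 mm and 10.7 degrees, less where a joint would pass 70% of its speed; a pose out of reach is approached as far as the arm can. A call is refused whole if a number of a shift passes 0.0625 or a number of a turn 0.188, either way. A call with a gripper value outside its range is refused whole. "claw" is the closure, from 0 (fully open) to 1 (shut), set as the call begins (left out, the last holds). The fingers move at their own pace and stop on an object; the grip force is fixed at half the most. Time passes only in rows, so rows that do not move let the fingers close. It gives the time, the measured TCP pose, the force, the opening and the grip force at its end, in the units of the state.
- robot.read_state(): the state, without advancing time (a new reading comes with each control period).
- robot.snapshot(name): name is "scene" or "side" or "wrist"; returns a dict with "frame" (384x512x3 uint8, red, green, blue), "mtx" (3x3 intrinsics, pixels), "world_from_camera" (4x4, takes a point from camera to world coordinates); the wrist camera has in their place "mount" (4x4, takes a point from camera to tool coordinates, whose origin is the TCP and whose axes are the flange's). Camera axes: x right, y up, looking along -z (the intrinsics and any distortion apply to the point x, -y, -z); pixel columns grow to the right and rows downward; lengths in m; the calibration is good to about 2 mm. A picture is of the moment at which its call begins: read the wrist's pose just before it. There is no depth.
- robot.sign_off(): hands the job in; it is judged then, once.
The state is a dict: "clock": time; "joint_pos": joint angles; "qvel": joint speeds; "effort": joint torques, N m; "tcp_pos": TCP position; "tcp_rot": TCP orientation; "wrist_force": force on the tool from outside, world axes, zero at the start; "wrist_torque": the same for the moment, N m; "finger_gap": finger opening in m; "grip_force": force on a finger pad.
Only numpy, scipy, OpenCV 4.12 (cv2) and the standard library are available. Lean on these libraries where they do the work, as an engineer would, in place of code of your own. Each camera call takes 0.05 s, during which the arm holds its last target. There are 200 camera calls.

TASK

Set up every wooden handle blank on the sliding table: flip the hinged stop down onto the fence, lay the blanks flat and side by side on the table, square to the fence with one end of each against the stop, and flip the stop fully back up. Then crank the handwheel clockwise until the table's pointer is in line with the brass mark, and last of all throw the lock lever fully over to its far side. The blanks must stay where they were gauged (put any that shift back), and the other things on the bench stay where they are.

Things in the scene. Friction and masses are not known exactly. Their poses are not given: they have to be found in the camera images.
- base: fixed grey cast base of the sliding table, about 240 x 580 mm (its x by y), standing on the bench. Origin at the bench under the middle of the base; its y axis is the slide direction (towards the handwheel), its x axis points to the fence and stop side, away from the robot. It may be turned a little. Wheel axis at (0, 255) mm in this frame; lock lever pivot at (30, 130, 48) mm
- carriage: aluminium table sliding along the base's y axis with its fence, stop and blanks, 7.6 mm to +y per rad of the wheel. Origin on its flat top face, 60 mm above the bench; the top is free from x = -90 to +62 mm, y = -150 to +150 mm; beyond it stands the fence, a steel bar 25 mm high. A blank laid right has its centre at x = -5, z = +10 mm, |y| under 110 mm, its length along x
- gauge (a point): middle of the gauge face, at x = +50, y = 0, z = +10 mm of the table's frame (fixed to the table): with the stop down, its lip hangs 12 mm in front of the fence and presents this face to the blanks' ends, from y = -125 to +125 mm and 4 to 32 mm above the table's top
- pointer (a point): tip of the small steel pointer on the far side of the table, near its end away from the wheel (4 mm wide)
- mark: upright brass mark, 14 x 6 x 34 mm, on the base's ledge just beyond the pointer; origin under its centre, axes as the base's. In line means that the pointer has the same y as the mark in this frame (within 2.5 mm)
- wheel (a joint): handwheel angle in rad; grows as it turns clockwise seen from above; stays where it is left. Range 0 to 8.6; needs 1.8 N at the rim
- wheel_hub (a point): centre of the handwheel, on its upright axis at mid-height of the rim (120 mm above the bench). Rim: round bar 14 mm thick on a 70 mm radius; hub 18 mm radius, its top 8 mm above the rim's middle; three 10 mm spokes, 120 degrees apart, nearly at rim height (grip the rim between them). No crank handle: grip the rim, swing it, let go, take it again
- wheel_spoke (a point): point on the rim where one of the three spokes meets it; turns with the wheel
- stop (a joint): hinged stop's angle in rad: 0 = down on the fence, 1.5 = fully up, tipped back off the fence; swings about the y axis of the table. Light (220 g), light friction; near the middle of its swing it may fall to either side. Fully up means above 1.3, down below 0.08
- stop_hinge (a point): the stop's hinge axis, at mid-length: x = +88 mm, z = +10 mm in the table's frame
- stop_knob (a point): centre of the black ball knob, 22 mm diameter, on a thin stem in the middle of the stop, 57.7 mm from the hinge axis. Down it lies at (-25, +52) mm (x, z) from the hinge, and moves up and over towards +x as the stop opens. It can be pinched from above along the table's y and followed round with the hand upright
- lock (a joint): lock lever angle in rad: 0 = leaning 34 degrees towards -x of the base (near the robot), 1.2 = thrown fully over towards +x (far side); stays where it is left, needs 1.6 N at the tip. Fully over means above 1.05
- lock_tip (a point): centre of the black ball, 22 mm diameter, at the lock lever's tip, 65 mm from its pivot, between the table and the handwheel; simply pushed over
- blank0: wooden handle blank, plain dark block 110 x 30 x 20 mm (x, y, z), 90 g; origin at its centre; lies flat on the bench to the robot's right at the start. Two or three of the four are there; the others are None
- blank1: wooden handle blank, plain dark block 110 x 30 x 20 mm (x, y, z), 90 g; origin at its centre; lies flat on the bench to the robot's right at the start. Two or three of the four are there; the others are None
- blank2: wooden handle blank, plain dark block 110 x 30 x 20 mm (x, y, z), 90 g; origin at its centre; lies flat on the bench to the robot's right at the start. Two or three of the four are there; the others are None
- blank3: wooden handle blank, plain dark block 110 x 30 x 20 mm (x, y, z), 90 g; origin at its centre; lies flat on the bench to the robot's right at the start. Two or three of the four are there; the others are None
- stone: grey sharpening stone 150 x 50 x 25 mm, to be left alone
- hammer: hammer, left alone
- driver: screwdriver, left alone
- brush: brush, left alone
- glue: white bottle, left alone
- jar: clear jar, left alone
- tin: open metal cup, left alone
Mind the look-alikes: they are no part of the job. What is shaped like the blank3 but orange or purple is not meant. What is shaped like the blank2 but purple is not meant.

How it is judged:
By the outcome, as a careful person would: the job done as asked, in the order asked, and still so for the second after the job is handed in, with the robot touching nothing.
Of blank0, blank1, blank2, blank3 only 2 to 3 are there at a start; the rules pass over those that are not, and their reading is None.
At some moment in a run one of blank0, blank1, blank2, blank3 may be knocked a few centimetres aside while the robot is not near it.
Once in a run the grip may slacken for a moment while it holds something.
It also fails if it takes over 210 s, if anything falls off the work surface, if the arm or the gripper's body presses on something with over 40 N, if the wrist force passes 120 N, or if a joint passes its speed limit or range.

## Working session

There is one attempt and no reset: what is moved stays moved. The work goes in short steps, Python scripts to look and compute and a tool call to move; the robot and the scene stay as the last step left them, time stands still between calls to the robot, and variables do not carry over. Pictures are saved under pics/ and viewed, at most 14 in all, crops included, and the job is handed in when it is done.

Besides the shell and the picture viewer there is one more tool, called after "Request:" as name(argument=value, ...) on one line, values as JSON. carry_out: Moves the arm, as the interface text tells. Its arguments: {"type":"object","properties":{"motion":{"type":"array","items":{"type":"array","items":{"type":"number"}}},"claw":{"type":"number"}},"required":["motion"]}

```bash
ls; mkdir -p pics; cat > h.py <<'E'
import numpy as np, cv2
from scipy.spatial.transform import Rotation as R
from cell import robot
def cam(name):
    s=robot.read_state(); d=robot.snapshot(name)
    if name=="wrist":
        T=np.eye(4); T[:3,:3]=R.from_rotvec(s["tcp_rot"]).as_matrix(); T[:3,3]=s["tcp_pos"]
        W=T@np.array(d["mount"])
    else: W=np.array(d["world_from_camera"])
    return d["frame"],np.array(d["mtx"]),W
def ray(K,W,u,v):
    c=np.array([(u-K[0,2])/K[0,0],-(v-K[1,2])/K[1,1],-1.]); return W[:3,3],W[:3,:3]@c
def onz(K,W,u,v,z):
    o,d=ray(K,W,u,v); return o+d*(z-o[2])/d[2]
def proj(K,W,p):
    q=np.linalg.inv(W)@np.append(p,1); return K[0,0]*q[0]/-q[2]+K[0,2], K[1,1]*q[1]/q[2]+K[1,2]
def save(f,n,s=None): 
    f=f[:,:,::-1]
    if s: f=cv2.resize(f,None,fx=s,fy=s,interpolation=cv2.INTER_CUBIC)
    cv2.imwrite("pics/"+n,f)
def inter(a,b):
    # closest point of two rays
    (o1,d1),(o2,d2)=a,b; A=np.stack([d1,-d2],1); t=np.linalg.lstsq(A,o2-o1,rcond=None)[0]
    p,q=o1+d1*t[0],o2+d2*t[1]; return (p+q)/2,np.linalg.norm(p-q)
E
python3 - <<'E'
from h import *
s=robot.read_state(); print({k:np.round(v,3) for k,v in s.items()},robot.pinch_z)
for n in("scene","side"):
    f,K,W=cam(n); print(n,K.round(1).tolist(),W.round(3).tolist()); save(f,n+"0.png",1.5); np.savez(n+"0.npz",f=f,K=K,W=W)
d=robot.snapshot("wrist"); print(d["mount"],d["mtx"],d.keys())
E
```

```text
pics
{'clock': np.float64(0.0), 'joint_pos': array([-1.033,  0.508, -0.237,  1.501,  0.126,  1.149, -0.155]), 'qvel': array([ 0.001,  0.001, -0.   , -0.   , -0.001,  0.   ,  0.   ]), 'effort': array([-1.0000e-03, -6.2059e+01, -2.1870e+00, -2.4966e+01,  1.3000e-02,
        1.2000e-02,  0.0000e+00]), 'tcp_pos': array([0.261, 0.567, 0.201]), 'tcp_rot': array([-6.730e-01, -3.068e+00,  3.000e-03]), 'wrist_force': array([-1.179,  0.123, -0.668]), 'wrist_torque': array([0.004, 0.031, 0.032]), 'grip_force': np.float64(0.0), 'finger_gap': np.float64(0.086)} -0.0187
scene [[488.2, 0.0, 259.1], [0.0, 488.2, 192.5], [0.0, 0.0, 1.0]] [[0.444, -0.638, 0.63, 1.553], [0.896, 0.317, -0.31, -0.506], [-0.002, 0.702, 0.712, 1.262], [0.0, 0.0, 0.0, 1.0]]
side [[478.9, 0.0, 257.2], [0.0, 478.9, 191.9], [0.0, 0.0, 1.0]] [[0.991, 0.096, -0.095, 0.364], [-0.134, 0.624, -0.77, -1.164], [-0.014, 0.776, 0.631, 1.087], [0.0, 0.0, 0.0, 1.0]]
[[-3.82218386e-04  9.63558348e-01  2.67497968e-01  6.77977250e-02]
 [ 9.99998864e-01 -2.18269288e-05  1.50748611e-03  6.50076835e-05]
 [ 1.45838948e-03  2.67498241e-01 -9.63557245e-01 -1.72135535e-01]
 [ 0.00000000e+00  0.00000000e+00  0.00000000e+00  1.00000000e+00]] [[318.89445847   0.         261.39649785]
 [  0.         318.89445847 195.10206756]
 [  0.           0.           1.        ]] dict_keys(['frame', 'mtx', 'mount'])
```

View pics/scene0.png

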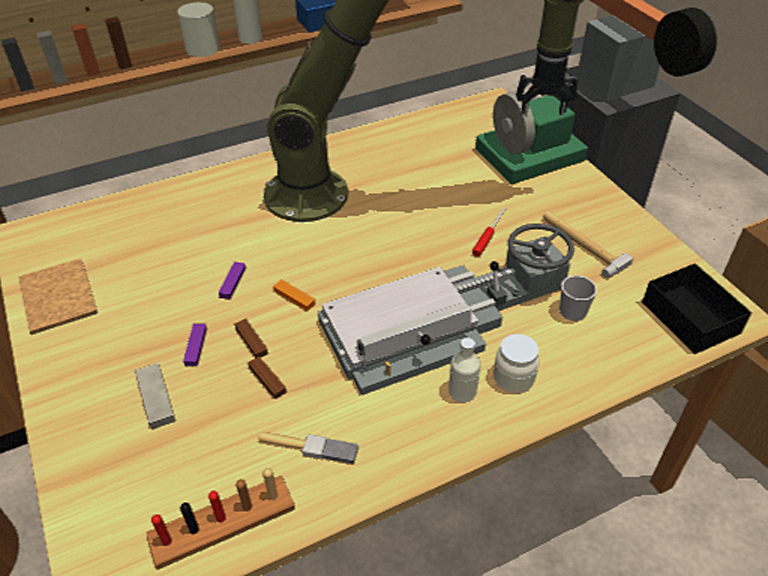

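View pics/side0.png

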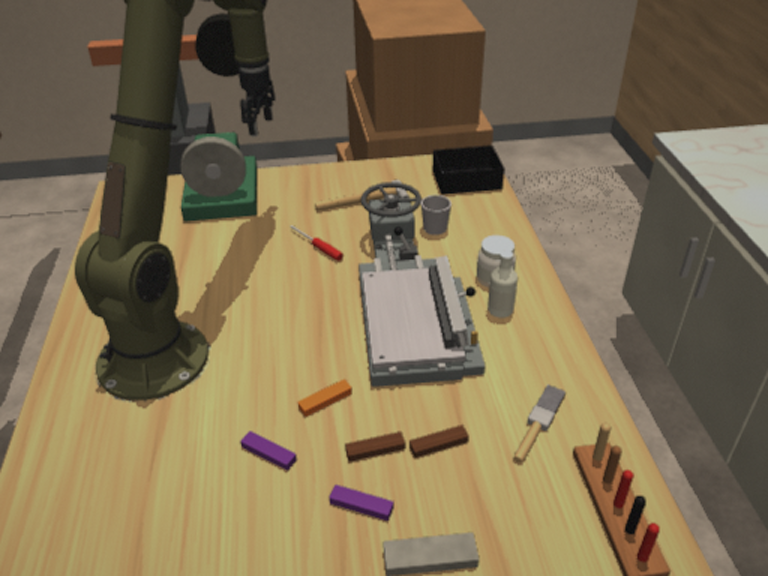

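```bash
cat > m.py <<'E'
from h import *
def blanks(f,K,W,z=.02,lo=300):
    h=cv2.cvtColor(f,cv2.COLOR_RGB2HSV); f=f.astype(int)
    m=((h[...,0]<14)&(h[...,1]>110)&(h[...,2]<125)&(h[...,2]>25)).astype(np.uint8)
    m=cv2.morphologyEx(m,cv2.MORPH_OPEN,np.ones((3,3)))
    out=[]
    for c in cv2.findContours(m,cv2.RETR_EXTERNAL,cv2.CHAIN_APPROX_NONE)[0]:
        if cv2.contourArea(c)<lo: continue
        p=np.array([onz(K,W,u,v,z)[:2] for u,v in c[:,0]],np.float32)*1000
        r=cv2.minAreaRect(p); b=cv2.boxPoints(r); e=b[1]-b[0],b[2]-b[1]
        l=max(e,key=np.linalg.norm); print("brown",np.round(r[0],1),np.round(r[1],1),"yaw",round(np.degrees(np.arctan2(l[1],l[0]))%180,1),"px",c[:,0].mean(0).round())
        out.append(r)
    return out
E
python3 - <<'E'
from m import *
D={n:np.load(n+"0.npz") for n in("scene","side")}
for n,d in D.items(): print(n); blanks(d["f"],d["K"],d["W"],.01,150)
P=dict(hub=((541,245),(391,198)),lock=((494,266),(398,231)),knob=((425,339),(471,291)),mark=((388,368),(473,337)))
for k,(a,b) in P.items():
    r=[ray(d["K"],d["W"],u/1.5,v/1.5) for d,(u,v) in zip(D.values(),(a,b))]
    p,e=inter(*r); print(k,p.round(4),e.round(4))
# base bottom corners side view / scene view on z=0
d=D["scene"]
for c in((362,389),(319,322),):print(onz(d["K"],d["W"],c[0]/1.5,c[1]/1.5,0.0).round(3))
E
```

```text
scene
brown [ 506.3 -312.8] [ 47.7 238.2] yaw 179.7 px [173. 239.]
brown [-1091.1  -393.9] [ 50.2 376.3] yaw 177.9 px [58. 35.]
brown [-446.6 1505.2] [349.  116.2] yaw 0.1 px [418.  10.]
side
brown [ 854.1 -584.8] [81.  20.4] yaw 53.2 px [430. 367.]
brown [ 855.6 -479.2] [85.9 19.5] yaw 56.9 px [414. 330.]
brown [ 443.2 -311.2] [108.8  38.4] yaw 7.6 px [249. 297.]
brown [ 563.7 -316. ] [110.7  38.2] yaw 11.8 px [292. 294.]
brown [-392.5 1789.5] [131.8 214.8] yaw 96.3 px [71. 36.]
hub [0.5716 0.3724 0.118 ] 0.0001
lock [0.5707 0.2463 0.1032] 0.0
knob [0.693  0.0007 0.1013] 0.0012
mark [ 0.6832 -0.08    0.0406] 0.001
[ 0.681 -0.141  0.   ]
[ 0.462 -0.15   0.   ]
```

```bash
cat >> h.py <<'E'
def plan(x,y,z,yaw=0.):
    """yaw deg: tool y = world y turned by yaw. prints turn needed about tool z, then shift after that turn"""
    s=robot.read_state(); Rm=R.from_rotvec(s["tcp_rot"]).as_matrix()
    G=R.from_euler("z",yaw,degrees=True).as_matrix()@np.diag([-1.,1,-1])
    turn=R.from_matrix(Rm.T@G).as_rotvec(); sh=G.T@(np.array([x,y,z])-s["tcp_pos"])
    print("at",s["tcp_pos"].round(4),"t",round(float(s["clock"]),2),"turn",turn.round(4),"shift",(sh*1000).round(1),"F",s["wrist_force"].round(1),"gap",round(float(s["finger_gap"]),4))
E
python3 -c "
from h import *
plan(.55,0.05,.4)"
```

```text
at [0.2615 0.5672 0.2015] t 0.15 turn [-1.300e-03 -2.000e-04 -4.318e-01] shift [-288.5 -517.2 -198.5] F [-0.3  0.9 -1. ] gap 0.0852
```

Request:
carry_out(motion=[[0,0,-0.05,0,0,-0.146],[0,0,-0.05,0,0,-0.146],[0,0,-0.05,0,0,-0.146],[-0.03,-0.05,0,0,0,0],[-0.03,-0.05,0,0,0,0],[-0.03,-0.05,0,0,0,0],[-0.03,-0.05,0,0,0,0],[-0.03,-0.05,0,0,0,0],[-0.03,-0.05,0,0,0,0],[-0.03,-0.05,0,0,0,0]])

```text
clock: 1.4
tcp_pos: [0.4744, 0.2171, 0.352]
tcp_rot: [0.01, -3.142, 0.0]
wrist_force: [0.9, 1.3, -0.3]
finger_gap: 0.0857
grip_force: 0.0
```

Request:
carry_out(motion=[[-0.03,-0.05,0,0,0,0],[-0.03,-0.05,0,0,0,0],[0,-0.05,0,0,0,0],[0,0,0,0,0,0],[0,0,0,0,0,0]])

```text
clock: 2.02
tcp_pos: [0.5345, 0.0698, 0.352]
tcp_rot: [0.01, -3.141, -0.001]
wrist_force: [-0.2, -0.1, -1.2]
finger_gap: 0.0849
grip_force: 0.0
```

```bash
python3 -c "
from h import *
plan(.55,0.05,.4)
f,K,W=cam('wrist'); save(f,'w1.png',1.5); np.savez('w1.npz',f=f,K=K,W=W)"
```

```text
at [0.5345 0.0698 0.352 ] t 2.02 turn [ 0.0006 -0.0004  0.0063] shift [-15.5 -19.8 -48. ] F [-0.2 -0.1 -1.2] gap 0.0849
```

View pics/w1.png

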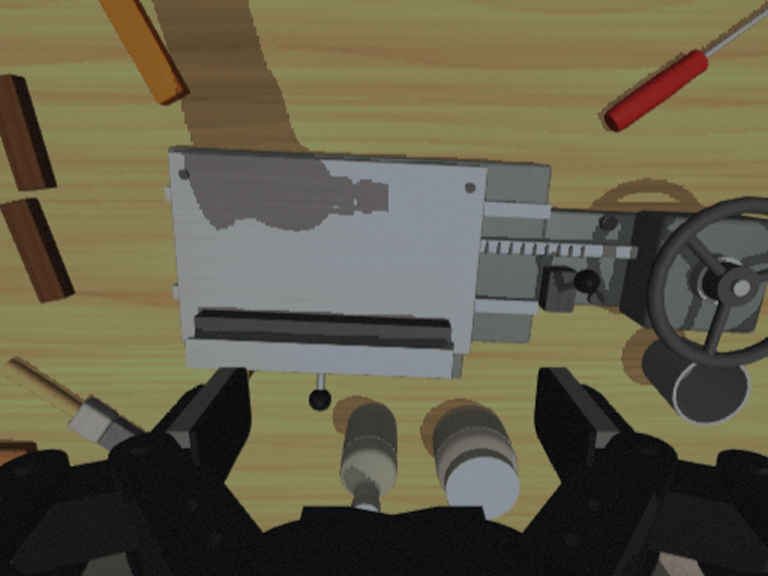

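```bash
python3 - <<'E'
from h import *
d=np.load("w1.npz");K,W=d["K"],d["W"]
for k,u,v,z in[("nl",170,150,.06),("nr",487,168,.06),("fr",475,352,.06),("screwL",184,174,.06),("screwR",470,188,.06),("hub",740,288,.128),("lock",586,282,.102),("knob",320,399,.1),("fenceL",192,338,.06),("fenceR",452,348,.06)]:
    print(k,(onz(K,W,u/1.5,v/1.5,z)*1000).round(1))
S=np.load("scene0.npz")
p,e=inter(ray(K,W,740/1.5,288/1.5),ray(S["K"],S["W"],541/1.5,245/1.5));print("hub",p,e)
p,e=inter(ray(K,W,320/1.5,399/1.5),ray(S["K"],S["W"],425/1.5,339/1.5));print("knob",p,e)
p,e=inter(ray(K,W,586/1.5,282/1.5),ray(S["K"],S["W"],494/1.5,266/1.5));print("lock",p,e)
E
```

```text
nl [ 458.7 -137.6   60. ]
nr [473.1 158.2  60. ]
fr [658.7 156.6  60. ]
screwL [ 480.3 -127.    60. ]
screwR [491.6 143.1  60. ]
hub [570.3 367.6 128. ]
lock [572.3 246.1 102. ]
knob [ 6.926e+02 -3.000e-01  1.000e+02]
fenceL [ 645.  -136.8   60. ]
fenceR [654.4 132.5  60. ]
hub [0.57237402 0.3726601  0.11946954] 0.0022504761133355527
knob [6.92228334e-01 6.21642559e-04 1.01370064e-01] 0.0014695185639619218
lock [0.57177252 0.2452475  0.10448919] 0.0003570210024096855
```

```bash
python3 - <<'E'
from h import *
D=[np.load(n) for n in("scene0.npz","side0.npz")]
def tri(a,b): return [x.round(4) for x in inter(*[ray(d["K"],d["W"],u/1.5,v/1.5) for d,(u,v) in zip(D,(a,b))])]
print("bottle top",tri((467,344),(507,255)),"bottle bottom",onz(D[0]["K"],D[0]["W"],463/1.5,393/1.5,0).round(3),onz(D[1]["K"],D[1]["W"],502/1.5,310/1.5,0).round(3))
print("jar top",tri((519,349),(497,246)))
c=np.array([.6925-.1379,.0005+.0063])
th=np.radians(-2.6);ex=np.array([np.cos(th),np.sin(th)])
for a in np.linspace(29.7,115.7,12):
    r=np.radians(a);x=88+57.7*np.cos(r);print(round(a,1),"knob x,z",round(x,1),round(70+57.7*np.sin(r),1),(c*1000+ex*x).round(1))
plan(.6925,.0005,.2,-2.6)
E
```

```text
bottle top [array([0.7803, 0.0461, 0.1543]), np.float64(0.0003)] bottle bottom [0.786 0.046 0.   ] [0.782 0.041 0.   ]
jar top [array([0.7951, 0.1679, 0.0899]), np.float64(0.0003)]
29.7 knob x,z 138.1 98.6 [6.926e+02 5.000e-01]
37.5 knob x,z 133.8 105.1 [688.2   0.7]
45.3 knob x,z 128.6 111.0 [683.   1.]
53.2 knob x,z 122.6 116.2 [677.1   1.2]
61.0 knob x,z 116.0 120.5 [670.5   1.5]
68.8 knob x,z 108.9 123.8 [663.4   1.9]
76.6 knob x,z 101.4 126.1 [655.9   2.2]
84.4 knob x,z 93.6 127.4 [648.1   2.6]
92.2 knob x,z 85.7 127.7 [640.3   2.9]
100.1 knob x,z 77.9 126.8 [632.4   3.3]
107.9 knob x,z 70.3 124.9 [624.8   3.6]
115.7 knob x,z 63.0 122.0 [617.5   3.9]
at [0.5344 0.0706 0.352 ] t 2.08 turn [ 0.0007 -0.0004  0.0531] shift [-161.1  -62.8  152. ] F [0.1 0.2 0.5] gap 0.0853
```

Request:
carry_out(motion=[[0,0,0,0,0,0.053],[-0.04,-0.016,0.0,0,0,0],[-0.04,-0.016,0.02,0,0,0],[-0.04,-0.016,0.04,0,0,0],[-0.041,-0.015,0.04,0,0,0],[0,0,0.04,0,0,0],[0,0,0.012,0,0,0],[0,0,0,0,0,0],[0,0,0,0,0,0]], claw=0.5)

```text
clock: 3.2
tcp_pos: [0.6934, -0.0003, 0.2026]
tcp_rot: [0.072, 3.137, 0.001]
wrist_force: [-0.2, 1.0, -0.1]
finger_gap: 0.043
grip_force: 0.0
```

```bash
python3 - <<'E'
from h import *
plan(.6925,.0005,.085,-2.6)
f,K,W=cam('wrist'); save(f,'w2.png',1.3); print(np.array(proj(K,W,np.array([.6925,.0005,.0995])))*1.3)
E
```

```text
at [ 6.934e-01 -3.000e-04  2.026e-01] t 3.2 turn [ 0.0005  0.0036 -0.0004] shift [  0.9   0.8 117.6] F [-0.2  1.  -0.1] gap 0.043
[341.31420973 239.79333299]
```

View pics/w2.png

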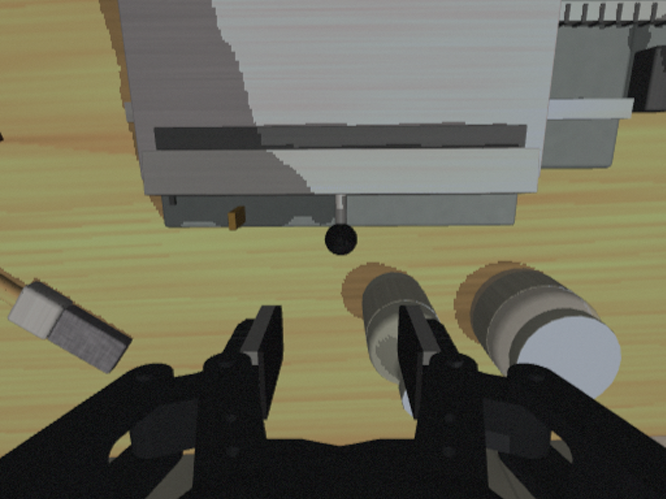

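Request:
carry_out(motion=[[0,0,0.05,0,0,0],[0,0,0.045,0,0,0],[0,0,0.022,0,0,0],[0,0,0,0,0,0]])

```text
clock: 3.75
tcp_pos: [0.692, -0.0011, 0.0828]
tcp_rot: [-0.073, -3.139, 0.0]
wrist_force: [0.8, -0.3, 0.3]
finger_gap: 0.0426
grip_force: 0.0
```

Request:
carry_out(motion=[[0,0,0,0,0,0],[0,0,0,0,0,0],[0,0,0,0,0,0],[0,0,0,0,0,0],[0,0,0,0,0,0]], claw=0.85)

```text
clock: 4.38
tcp_pos: [0.6927, -0.0012, 0.0833]
tcp_rot: [0.074, 3.14, 0.0]
wrist_force: [0.2, -0.1, 0.8]
finger_gap: 0.013
grip_force: 0.2
```

```bash
python3 - <<'E'
from h import *
f,K,W=cam('wrist'); f2,_,_=cam('scene'); f3,_,_=cam('side')
z=lambda f,c,r:cv2.resize(f[r:r+100,c:c+130],(390,300),interpolation=cv2.INTER_CUBIC)
save(np.vstack([np.hstack([z(f2,220,170),z(f3,250,140)]),np.hstack([cv2.resize(f,(390,300)),np.zeros((300,390,3),np.uint8)])]),'c3.png')
E
```

```text
(no output)
```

View pics/c3.png

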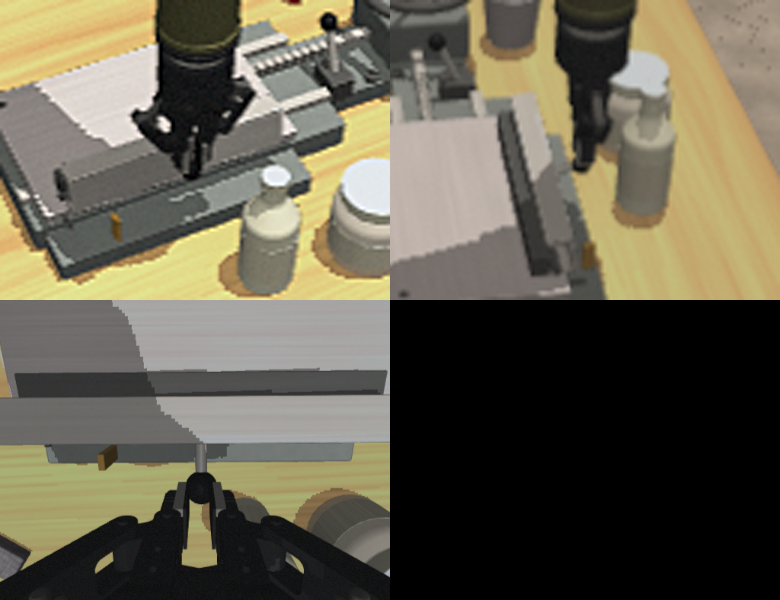

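```bash
python3 - <<'E'
from h import *
f,K,W=cam('wrist')
for z in(.085,.095,.1,.105): print(z,onz(K,W,265,240,z).round(4))
print(robot.read_state()["tcp_pos"], "pinch px",proj(K,W,robot.read_state()["tcp_pos"]+np.array([0,0,.0187])),"tip px",proj(K,W,robot.read_state()["tcp_pos"]))
g=cv2.cvtColor(f,cv2.COLOR_RGB2GRAY)[205:275,225:305]; cv2.imwrite('pics/c4.png',cv2.resize(g,None,fx=7,fy=7))
E
```

```text
0.085 [6.99e-01 5.00e-04 8.50e-02]
0.095 [6.947e-01 6.000e-04 9.500e-02]
0.1 [6.925e-01 6.000e-04 1.000e-01]
0.105 [0.6903 0.0007 0.105 ]
[ 0.69262277 -0.0011524   0.0830873 ] pinch px (np.float64(261.6027542584809), np.float64(241.75436591116772)) tip px (np.float64(261.6291934987401), np.float64(228.52894891758842))
```

View pics/c4.png

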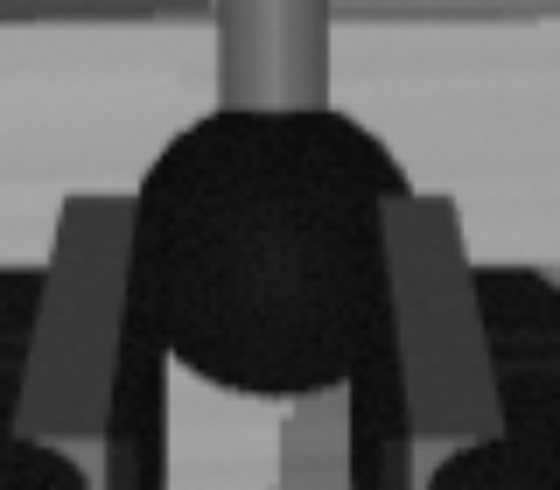

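Request:
carry_out(motion=[[0,0,0,0,0,0],[0,0,0,0,0,0],[0,0,0,0,0,0]], claw=1)

```text
clock: 4.95
tcp_pos: [0.6924, -0.0013, 0.083]
tcp_rot: [-0.074, -3.14, 0.0]
wrist_force: [0.3, 0.5, 0.4]
finger_gap: -0.0003
grip_force: 0.0
```

```bash
python3 - <<'E'
from h import *
f,K,W=cam('wrist'); s=robot.read_state(); print(s["wrist_force"],s["finger_gap"],s["grip_force"])
g=cv2.cvtColor(f,cv2.COLOR_RGB2GRAY)[205:275,225:305]; cv2.imwrite('pics/c5.png',cv2.resize(g,None,fx=7,fy=7))
E
```

```text
[-0.7749721   0.14163179  0.57204175] -8.623772021860913e-06 0.0
```

View pics/c5.png

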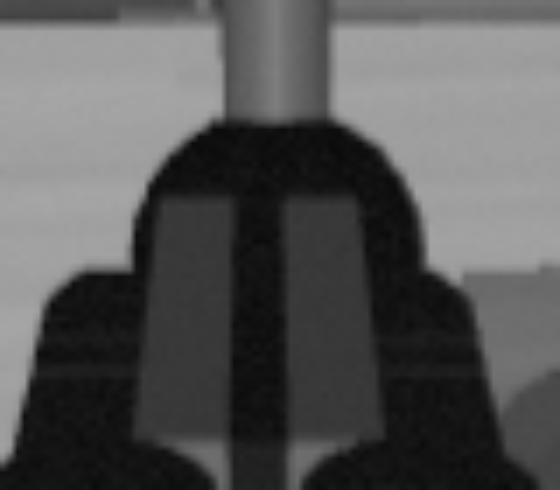

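```bash
python3 - <<'E'
from h import *
t=robot.read_state()["tcp_pos"]; o=[]
for n in("scene","side"):
    f,K,W=cam(n); f=f.copy(); u,v=proj(K,W,t); a,b=proj(K,W,np.array([.6925,.0005,.1])); print(n,u,v,a,b)
    c0,r0=int(u)-32,int(v)-37
    g=cv2.resize(f[r0:r0+75,c0:c0+65],None,fx=6,fy=6,interpolation=cv2.INTER_CUBIC); g=np.clip(g.astype(int)*1.8,0,255).astype(np.uint8).copy()
    for (x,y),col in(((u,v),(255,0,0)),((a,b),(0,255,0))): cv2.circle(g,(int((x-c0+.5)*6),int((y-r0+.5)*6)),4,col,-1)
    o.append(g)
save(np.hstack(o),'c6.png')
E
```

```text
scene 282.42592412627437 230.07147992960887 283.091077919308 226.37417544474542
side 313.51476059808783 198.58758207474384 313.720656311216 194.22426538689476
```

View pics/c6.png

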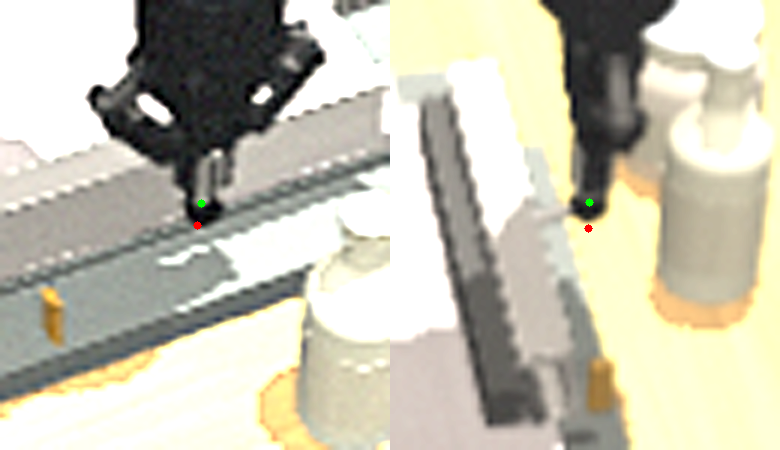

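Request:
carry_out(motion=[[0,0,0,0,0,0],[0,0,0,0,0,0],[0,0,0,0,0,0],[0,0.001,0.008,0,0,0],[0,0,0.007,0,0,0],[0,0,0,0,0,0]], claw=0.5)

```text
clock: 5.85
tcp_pos: [0.6918, -0.0002, 0.0669]
tcp_rot: [-0.073, -3.139, 0.0]
wrist_force: [-0.3, -0.8, -0.1]
finger_gap: 0.0429
grip_force: 0.0
```

Request:
carry_out(motion=[[0,0,0,0,0,0],[0,0,0,0,0,0],[0,0,0,0,0,0],[0,0,0,0,0,0],[0,0,0,0,0,0]], claw=0.9)

```text
clock: 6.48
tcp_pos: [0.6928, 0.0002, 0.0683]
tcp_rot: [0.073, 3.14, 0.001]
wrist_force: [0.0, 1.8, 1.0]
finger_gap: 0.0179
grip_force: 58.7
```

Request:
carry_out(motion=[[0,0,0,0,0,0],[0,0,0,0,0,0],[0,0,0.004,0,0,0],[0,0,0.004,0,0,0],[0,0,0,0,0,0]], claw=0.5)

```text
clock: 7.1
tcp_pos: [0.6922, -0.0002, 0.0594]
tcp_rot: [-0.073, -3.14, 0.0]
wrist_force: [0.7, 0.0, -0.2]
finger_gap: 0.0428
grip_force: 0.0
```

Request:
carry_out(motion=[[0,0,0,0,0,0],[0,0,0,0,0,0],[0,0,0,0,0,0],[0,0,0,0,0,0],[0,0,0,0,0,0]], claw=0.9)

```text
clock: 7.72
tcp_pos: [0.6928, 0.0001, 0.0602]
tcp_rot: [0.073, 3.14, 0.0]
wrist_force: [0.7, 1.4, 0.7]
finger_gap: 0.0185
grip_force: 58.6
```

```bash
python3 - <<'E'
from h import *
t=robot.read_state()["tcp_pos"]; o=[]
for n in("scene","side","wrist"):
    f,K,W=cam(n); f=f.copy(); u,v=proj(K,W,t); a,b=proj(K,W,t+[0,0,.0187]);
    c0,r0=(int(u)-22,int(v)-37) if n!='wrist' else (int(u)-45,int(v)-40)
    k=6 if n!='wrist' else 4
    g=cv2.resize(f[r0:r0+450//k,c0:c0+(264 if k==6 else 360)//k],None,fx=k,fy=k,interpolation=cv2.INTER_CUBIC)[:444]; g=np.clip(g.astype(int)*2.2,0,255).astype(np.uint8).copy()
    for (x,y),col in(((u,v),(255,0,0)),((a,b),(0,255,0))): cv2.circle(g,(int((x-c0+.5)*k),int((y-r0+.5)*k)),3,col,-1)
    o.append(g)
save(np.hstack(o)[:,:800],'c7.png')
E
```

```text
(no output)
```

View pics/c7.png

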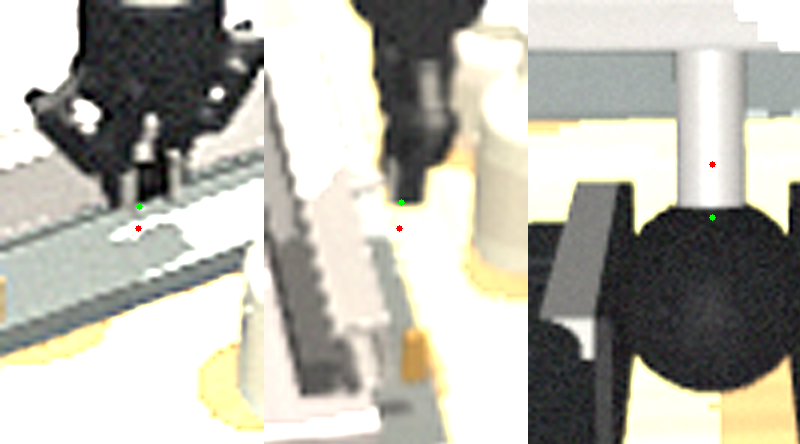

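Request:
carry_out(motion=[[0.0043,0,-0.0065,0,0,0],[0.0052,0,-0.0059,0,0,0],[0.006,0,-0.0052,0,0,0],[0.0066,0,-0.0043,0,0,0],[0.0071,0,-0.0033,0,0,0],[0.0075,0,-0.0023,0,0,0],[0.0078,0,-0.0013,0,0,0],[0.0079,0,-0.0003,0,0,0],[0.0078,0,0.0009,0,0,0]])

```text
clock: 9.0
tcp_pos: [0.6311, 0.0017, 0.088]
tcp_rot: [-0.075, -3.139, 0.002]
wrist_force: [0.7, -0.4, -0.0]
finger_gap: 0.0086
grip_force: 0.0
```

Request:
carry_out(motion=[[0.0076,0,0.0019,0,0,0],[0.0073,0,0.0029,0,0,0],[0.001,0,0.0005,0,0,0],[0,0,0,0,0,0],[0,0,0,0,0,0]])

```text
clock: 9.62
tcp_pos: [0.6169, 0.0034, 0.083]
tcp_rot: [0.074, 3.14, -0.0]
wrist_force: [-0.4, -0.8, 1.0]
finger_gap: 0.0088
grip_force: 0.0
```

Request:
carry_out(motion=[[0,0,-0.05,0,0,0],[0,0,-0.05,0,0,0],[0,0,-0.05,0,0,0],[0,0,0,0,0,0]], claw=0.5)

```text
clock: 10.12
tcp_pos: [0.6191, 0.0035, 0.2376]
tcp_rot: [0.074, 3.132, 0.001]
wrist_force: [0.8, 0.7, -0.2]
finger_gap: 0.0426
grip_force: 0.0
```

```bash
python3 - <<'E'
from h import *
f,K,W=cam('wrist'); np.savez('w8.npz',f=f,K=K,W=W); save(f,'w8.png'); 
for a in(29.7,60,90,115.7):
    r=np.radians(a);x=.088+.0577*np.cos(r);p=np.array([.5546+x*.999,.0068-x*.0454,.07+.0577*np.sin(r)]);print(a,proj(K,W,p))
E
```

```text
29.7 (np.float64(262.1283333392959), np.float64(243.9975491390533))
60 (np.float64(262.12957271143097), np.float64(233.22917590641893))
90 (np.float64(262.0991005139298), np.float64(207.62612527542024))
115.7 (np.float64(262.05341099546627), np.float64(179.95406936048718))
```

View pics/w8.png

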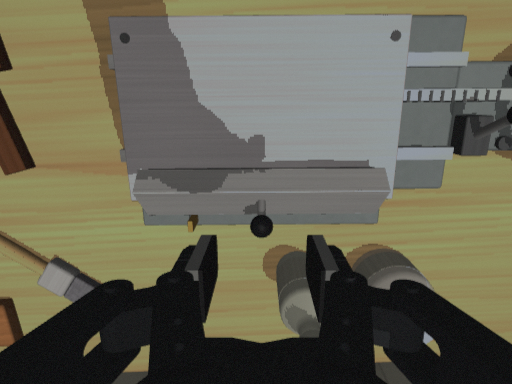

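Request:
carry_out(motion=[[-0.04,0,0,0,0,0],[-0.038,0,0,0,0,0],[0,0,0.05,0,0,0],[0,0,0.05,0,0,0],[0,0,0.045,0,0,0],[0,0,0,0,0,0]], claw=1)

```text
clock: 10.92
tcp_pos: [0.6907, -0.0004, 0.0826]
tcp_rot: [-0.073, -3.13, 0.001]
wrist_force: [0.0, -0.4, 1.6]
finger_gap: 0.0002
grip_force: 0.0
```

Request:
carry_out(motion=[[0.007,0,0,0,0,0],[0.007,0,0,0,0,0],[0.007,0,0,0,0,0],[0.007,0,0,0,0,0],[0.007,0,0,0,0,0],[0.007,0,0,0,0,0],[0.007,0,0,0,0,0],[0.006,0,0,0,0,0],[0.004,0,0,0,0,0],[0,0,0,0,0,0]])

```text
clock: 12.18
tcp_pos: [0.6403, 0.0023, 0.0886]
tcp_rot: [0.074, 3.131, 0.001]
wrist_force: [14.5, -0.8, -7.5]
finger_gap: 0.0003
grip_force: 6.8
```

```bash
python3 - <<'E'
from h import *
plan(.5546+.085,.0068-.0038,.093,-2.6)
f,K,W=cam('wrist'); save(f,'w9.png')
r=np.radians(115.7);x=.088+.0577*np.cos(r);p=np.array([.5546+x*.999,.0068-x*.0454,.07+.0577*np.sin(r)]);print(proj(K,W,p))
h=f.max(2)<45; n,l,st,c=cv2.connectedComponentsWithStats(h.astype(np.uint8)); print([(st[i],c[i].round()) for i in range(1,n) if st[i][4]>100])
E
```

```text
at [0.6403 0.0023 0.0886] t 12.18 turn [ 0.0006  0.0097 -0.0016] shift [ 0.7  0.6 -4.4] F [14.5 -0.8 -7.5] gap 0.0003
(np.float64(262.82623573868676), np.float64(209.56782521160088))
[(array([    0,   189,   512,   195, 42608], dtype=int32), array([258., 331.]))]
```

Request:
carry_out(motion=[[-0.008,0,0,0,0,0],[0,0,-0.05,0,0,0],[0,0,-0.05,0,0,0],[0,0,-0.05,0,0,0],[0.03,0,0,0,0,0],[0,0,0,0,0,0]])

```text
clock: 12.98
tcp_pos: [0.6119, 0.0037, 0.2389]
tcp_rot: [-0.073, -3.14, 0.0]
wrist_force: [0.4, -0.3, 0.5]
finger_gap: -0.0001
grip_force: 0.0
```

```bash
python3 - <<'E'
from h import *
plan(.443,-.311,.25,8)
f,K,W=cam('wrist'); save(f,'w9.png')
for a in(60,90,115.7):
    r=np.radians(a);x=.088+.0577*np.cos(r);p=np.array([.5546+x*.999,.0068-x*.0454,.07+.0577*np.sin(r)]);print(a,proj(K,W,p))
D=[(d["f"],d["K"],d["W"]) for d in[np.load(n+"0.npz") for n in("scene","side")]]
for i in(0,1):
    f,K,W=D[i]; p=[(251,338),(267,377)] if i==0 else [(375,446),(439,440)]
    for u,v in p: print(f[int(v/1.5),int(u/1.5)],cv2.cvtColor(f,cv2.COLOR_RGB2HSV)[int(v/1.5),int(u/1.5)],onz(K,W,u/1.5,v/1.5,.012).round(3))
E
```

```text
at [0.6119 0.0037 0.2389] t 12.97 turn [-0.     -0.0005 -0.1862] shift [ 211.  -288.1  -11.1] F [ 0.4 -0.3  0.5] gap -0.0001
60 (np.float64(262.3782253106814), np.float64(240.74244494135962))
90 (np.float64(262.3682503466568), np.float64(215.61567466197042))
115.7 (np.float64(262.34114320248085), np.float64(188.27000247925338))
[117  69  41] [ 11 166 117] [ 0.449 -0.308  0.012]
[116  72  42] [ 12 163 116] [ 0.57  -0.313  0.012]
[97 60 40] [ 11 150  97] [ 0.444 -0.313  0.012]
[100  63  40] [ 12 153 100] [ 0.564 -0.317  0.012]
```

View pics/w9.png

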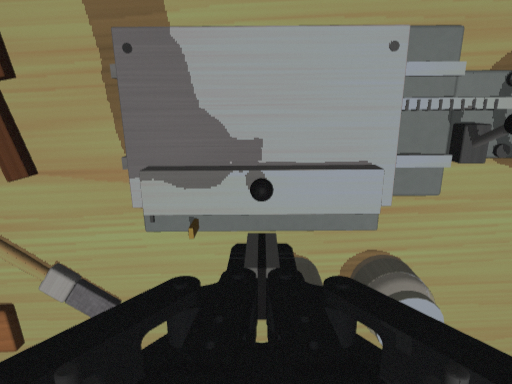

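Request:
carry_out(motion=[[0,0,0,0,0,-0.093],[0,0,0,0,0,-0.093],[0.035,-0.048,0,0,0,0],[0.035,-0.048,0,0,0,0],[0.035,-0.048,0,0,0,0],[0.035,-0.048,0,0,0,0],[0.035,-0.048,0,0,0,0],[0.035,-0.048,0,0,0,0],[0,0,0,0,0,0],[0,0,0,0,0,0]], claw=0.3)

```text
clock: 14.28
tcp_pos: [0.4459, -0.3106, 0.2374]
tcp_rot: [0.218, -3.133, -0.002]
wrist_force: [-0.2, 0.0, -0.1]
finger_gap: 0.0596
grip_force: 0.0
```

```bash
python3 - <<'E'
from m import *
f,K,W=cam('wrist'); np.savez('w10.npz',f=f,K=K,W=W); blanks(f,K,W,.02,400); plan(.444,-.312,.2,8)
h=cv2.cvtColor(f,cv2.COLOR_RGB2HSV); u,v=map(int,proj(K,W,np.array([.444,-.312,.02])));print(u,v,f[v,u],h[v,u])
E
```

```text
brown [ 560.8 -315.6] [111.6  29.1] yaw 12.1 px [246. 247.]
brown [ 442.8 -310. ] [106.9  28. ] yaw 7.5 px [262. 160.]
at [ 0.4464 -0.3098  0.2375] t 14.32 turn [ 0.0013 -0.0002  0.0009] shift [ 2.7 -1.8 37.5] F [1.2 1.2 0.3] gap 0.0601
260 162 [91 56 39] [ 10 146  91]
```

Request:
carry_out(motion=[[0.0036,0,0.05,0,0,0],[0,0,0.05,0,0,0],[0,0,0.05,0,0,0],[0,0,0.05,0,0,0],[0,0,0.025,0,0,0],[0,0,0.01,0,0,0],[0,0,0,0,0,0],[0,0,0,0,0,0]])

```text
clock: 15.32
tcp_pos: [0.443, -0.3115, 0.0041]
tcp_rot: [-0.219, 3.132, -0.002]
wrist_force: [0.2, -0.7, 0.4]
finger_gap: 0.0596
grip_force: 0.0
```

Request:
carry_out(motion=[[0,0,0.005,0,0,0],[0,0,0.005,0,0,0],[0,0,0,0,0,0]])

```text
clock: 15.7
tcp_pos: [0.4418, -0.3112, -0.0073]
tcp_rot: [0.218, -3.134, -0.0]
wrist_force: [-0.1, 0.1, -0.1]
finger_gap: 0.0598
grip_force: 0.0
```

```bash
python3 - <<'E'
from h import *
s=robot.read_state();t=s["tcp_pos"]; print(t,s["wrist_force"]); o=[]
for n in("scene","side"):
    f,K,W=cam(n); f=f.copy(); u,v=proj(K,W,t); a,b=proj(K,W,t+[0,0,.0187]);
    c0,r0=(int(u)-32,int(v)-45); k=6
    g=cv2.resize(f[r0:r0+75,c0:c0+65],None,fx=k,fy=k,interpolation=cv2.INTER_CUBIC); g=np.clip(g.astype(int)*1.8,0,255).astype(np.uint8).copy()
    for (x,y),col in(((u,v),(255,0,0)),((a,b),(0,255,0))): cv2.circle(g,(int((x-c0+.5)*k),int((y-r0+.5)*k)),3,col,-1)
    o.append(g)
save(np.hstack(o),'c11.png')
E
```

```text
[ 0.44175955 -0.31123767 -0.00726851] [-0.07538694  0.11735455 -0.13875627]
```

View pics/c11.png

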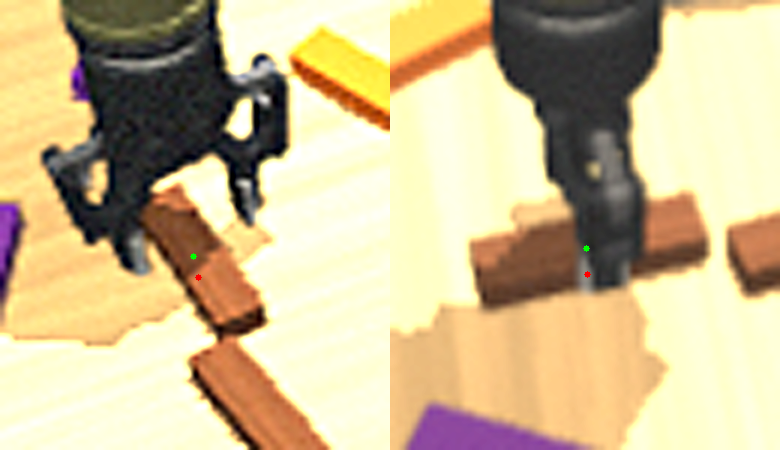

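Request:
carry_out(motion=[[0,0,0.004,0,0,0],[0,0,0.004,0,0,0],[0,0,0.003,0,0,0],[0,0,0,0,0,0]])

```text
clock: 16.3
tcp_pos: [0.4418, -0.3112, -0.0184]
tcp_rot: [0.219, -3.133, -0.001]
wrist_force: [-0.2, -0.1, 0.5]
finger_gap: 0.0598
grip_force: 0.0
```

Request:
carry_out(motion=[[0,0,0,0,0,0],[0,0,0,0,0,0],[0,0,0,0,0,0],[0,0,0,0,0,0]], claw=0.85)

```text
clock: 16.8
tcp_pos: [0.4421, -0.3113, -0.0176]
tcp_rot: [-0.218, 3.134, -0.0]
wrist_force: [-1.3, 1.1, 5.3]
finger_gap: 0.0281
grip_force: 59.7
```

```bash
python3 - <<'E'
from h import *
d=np.load('w8.npz');K,W=d["K"],d["W"]
g=cv2.cvtColor(d["f"],cv2.COLOR_RGB2GRAY)
S=[]
for u,v in((125,38),(396,35)):
    p=g[v-7:v+8,u-7:u+8].astype(int); m=p<(p.max()+p.min())/2-10; y,x=np.nonzero(m); 
    S.append(onz(K,W,u-7+x.mean(),v-7+y.mean(),.06)); print(u-7+x.mean(),v-7+y.mean(),S[-1].round(4))
e=S[1]-S[0]; print(-np.degrees(np.arctan2(e[0],e[1])))
# near edge of table: strongest gradient per column
P=[]
for u in range(200,400,8):
    col=g[5:30,u].astype(int); v=5+np.argmax(np.diff(col)); P.append(onz(K,W,u,v+1,.06)[:2])
P=np.array(P); k=np.polyfit(P[:,1],P[:,0],1); r=abs(np.polyval(k,P[:,1])-P[:,0]); k=np.polyfit(P[r<.003,1],P[r<.003,0],1); print("edge yaw",-np.degrees(np.arctan(k[0])),"x at y=0",k[1],(r<.003).sum())
plan(.46,-.1,.2,-2.5)
E
```

```text
124.36708860759494 37.54430379746835 [ 0.4799 -0.1271  0.06  ]
395.39285714285717 35.26190476190476 [0.4907 0.1429 0.06  ]
-2.2853240182934216
edge yaw -2.282590663905103 x at y=0 0.46690936500640356 25
at [ 0.4421 -0.3113 -0.0176] t 16.8 turn [-0.0002  0.0003  0.1828] shift [  -8.7  211.9 -217.6] F [-1.3  1.1  5.3] gap 0.0281
```

Request:
carry_out(motion=[[0,0,-0.04,0,0,0],[0,0,-0.06,0,0,0],[0,0,-0.06,0,0,0],[0,0,-0.03,0,0,0]])

```text
clock: 17.3
tcp_pos: [0.4429, -0.312, 0.1753]
tcp_rot: [-0.218, 3.131, -0.004]
wrist_force: [0.3, -0.2, -2.1]
finger_gap: 0.0282
grip_force: 59.7
```

Request:
carry_out(motion=[[0,0,0,0,0,0.09],[0,0,0,0,0,0.09],[-0.0146,0.047,0,0,0,0],[-0.0146,0.047,0,0,0,0],[-0.0146,0.047,0,0,0,0],[-0.0146,0.047,0,0,0,0],[-0.0146,0.047,0,0,0,0],[-0.0146,0.047,0,0,0,0],[0,0,0.04,0,0,0],[0,0,0.04,0,0,0]])

```text
clock: 18.55
tcp_pos: [0.5414, -0.0322, 0.0911]
tcp_rot: [0.061, 3.14, 0.0]
wrist_force: [-0.3, -1.1, -1.7]
finger_gap: 0.0281
grip_force: 59.7
```

Request:
carry_out(motion=[[0,0,0.02,0,0,0],[0,0,0,0,0,0],[0,0,0,0,0,0]])

```text
clock: 18.92
tcp_pos: [0.5416, -0.0332, 0.0727]
tcp_rot: [0.064, 3.14, -0.0]
wrist_force: [-0.3, -0.2, -1.0]
finger_gap: 0.0283
grip_force: 59.7
```

```bash
cat >> h.py <<'E'
C=np.array([.555,.006]); TH=-2.3
def tab(p):
    a=np.radians(TH); d=np.array(p[:2])-C; return np.array([np.cos(a)*d[0]+np.sin(a)*d[1],-np.sin(a)*d[0]+np.cos(a)*d[1]])*1000
E
python3 - <<'E'
from m import *
s=robot.read_state(); print("tab",tab(s["tcp_pos"]).round(1)); plan(.5414,-.0335,.0445,-2.3)
f,K,W=cam('wrist'); np.savez('w12.npz',f=f,K=K,W=W); blanks(f,K,W,.082,300)
E
```

```text
tab [-11.8 -39.7]
at [ 0.5416 -0.0332  0.0727] t 18.93 turn [ 0.      0.001  -0.0007] shift [ 0.2 -0.3 28.2] F [-0.3 -0.2 -1. ] gap 0.0283
brown [551.  -33.7] [ 35.3 121.1] yaw 177.5 px [261. 237.]
brown [ 427.5 -113.5] [ 6.7 22.9] yaw 115.6 px [76. 10.]
```

Request:
carry_out(motion=[[0,0,0.015,0,0,0],[0,0,0.01,0,0,0],[0,0,0.002,0,0,0],[0,0,0,0,0,0],[-0.002,0,0,0,0,0],[-0.002,0,0,0,0,0],[0,0,0,0,0,0]])

```text
clock: 19.85
tcp_pos: [0.5454, -0.0333, 0.0452]
tcp_rot: [0.064, 3.14, -0.0]
wrist_force: [0.1, 0.4, -0.7]
finger_gap: 0.0281
grip_force: 59.7
```

Request:
carry_out(motion=[[-0.001,0,0,0,0,0],[-0.001,0,0,0,0,0],[0,0,0,0,0,0]])

```text
clock: 20.23
tcp_pos: [0.5471, -0.0333, 0.045]
tcp_rot: [0.064, 3.141, -0.0]
wrist_force: [-0.5, -0.2, -0.6]
finger_gap: 0.0283
grip_force: 59.7
```

Request:
carry_out(motion=[[-0.001,0,0,0,0,0],[0,0,0,0,0,0]])

```text
clock: 20.48
tcp_pos: [0.5472, -0.0334, 0.0448]
tcp_rot: [-0.064, -3.139, 0.0]
wrist_force: [-3.2, 0.5, 0.2]
finger_gap: 0.0279
grip_force: 59.9
```

Request:
carry_out(motion=[[0,0,0.0015,0,0,0],[0,0,0.001,0,0,0],[0,0,0,0,0,0]])

```text
clock: 20.85
tcp_pos: [0.5472, -0.0334, 0.0425]
tcp_rot: [-0.064, -3.14, 0.0]
wrist_force: [-5.4, -0.3, 4.8]
finger_gap: 0.0277
grip_force: 60.3
```

Request:
carry_out(motion=[[0,0,0,0,0,0],[0,0,0,0,0,0],[0,0,0,0,0,0]], claw=0.5)

```text
clock: 21.22
tcp_pos: [0.5487, -0.0334, 0.0426]
tcp_rot: [0.064, 3.14, 0.0]
wrist_force: [0.2, 0.2, 0.1]
finger_gap: 0.0429
grip_force: 0.0
```

Request:
carry_out(motion=[[0,0,-0.01,0,0,0],[0,0,-0.03,0,0,0],[0,0,-0.05,0,0,0],[0,0,-0.05,0,0,0],[0,0,-0.04,0,0,0],[0,0,0,0,0,0],[0,0,0,0,0,0]])

```text
clock: 22.1
tcp_pos: [0.5477, -0.0334, 0.2224]
tcp_rot: [-0.064, -3.141, 0.0]
wrist_force: [0.1, -0.6, -0.6]
finger_gap: 0.043
grip_force: 0.0
```

```bash
python3 - <<'E'
from m import *
plan(.5608,-.3156,.2,12.1)
f,K,W=cam('wrist'); blanks(f,K,W,.08,300); print("gauged",(C+0).tolist())
E
```

```text
at [ 0.5477 -0.0334  0.2224] t 22.1 turn [-0.00e+00 -1.00e-04 -2.52e-01] shift [  46.3 -278.7   22.4] F [ 0.1 -0.6 -0.6] gap 0.043
brown [ 549.1 -266.3] [90.8 29.6] yaw 12.2 px [ 32. 185.]
brown [547.9 -33.9] [ 28.7 107.9] yaw 177.7 px [261. 174.]
brown [ 400.9 -137.9] [48.8 26.8] yaw 26.1 px [138.  22.]
gauged [0.555, 0.006]
```

Request:
carry_out(motion=[[0,0,0,0,0,-0.126],[0,0,0,0,0,-0.126],[0.0077,-0.0465,0,0,0,0],[0.0077,-0.0465,0,0,0,0],[0.0077,-0.0465,0,0,0,0],[0.0077,-0.0465,0,0,0,0],[0.0077,-0.0465,0,0,0,0],[0.0077,-0.0465,0,0,0,0],[0,0,0,0,0,0],[0,0,0,0,0,0]], claw=0.3)

```text
clock: 23.4
tcp_pos: [0.5609, -0.3151, 0.221]
tcp_rot: [0.331, -3.122, -0.003]
wrist_force: [0.9, -0.0, 0.4]
finger_gap: 0.0592
grip_force: 0.0
```

```bash
python3 - <<'E'
from m import *
f,K,W=cam('wrist'); blanks(f,K,W,.02,400); plan(.5608,-.3156,-.0176,12.1)
E
```

```text
brown [599.7   5.6] [59.6 24. ] yaw 23.8 px [505. 248.]
brown [ 563.  -315.2] [107.1  28.3] yaw 11.6 px [261. 165.]
brown [ 385.6 -181.6] [67.   8.4] yaw 26.1 px [418.  32.]
at [ 0.5613 -0.3144  0.2215] t 23.45 turn [ 0.0021 -0.001   0.0013] shift [  0.8  -1.1 239.1] F [-0.5  0.1 -0.2] gap 0.0598
```

Request:
carry_out(motion=[[0,-0.001,0.05,0,0,0],[0,0,0.05,0,0,0],[0,0,0.05,0,0,0],[0,0,0.05,0,0,0],[0,0,0.025,0,0,0],[0,0,0.01,0,0,0],[0,0,0.003,0,0,0],[0,0,0,0,0,0]])

```text
clock: 24.45
tcp_pos: [0.5624, -0.3169, -0.0144]
tcp_rot: [-0.332, 3.123, -0.001]
wrist_force: [0.6, -0.2, 0.5]
finger_gap: 0.0599
grip_force: 0.0
```

Request:
carry_out(motion=[[0,0,0,0,0,0],[0,0,0,0,0,0],[0,0,0,0,0,0],[0,0,0,0,0,0]], claw=0.85)

```text
clock: 24.95
tcp_pos: [0.5622, -0.3172, -0.0141]
tcp_rot: [-0.331, 3.123, -0.002]
wrist_force: [-0.7, 0.3, 6.4]
finger_gap: 0.0274
grip_force: 59.0
```

Request:
carry_out(motion=[[0,0,-0.04,0,0,0],[0,0,-0.06,0,0,0],[0,0,-0.06,0,0,0],[0,0,-0.03,0,0,0],[0,0,0,0,0,0]])

```text
clock: 25.58
tcp_pos: [0.5629, -0.3177, 0.178]
tcp_rot: [-0.33, 3.119, -0.006]
wrist_force: [-0.5, -0.1, -1.9]
finger_gap: 0.0276
grip_force: 59.6
```

```bash
python3 - <<'E'
from m import *
a=np.radians(TH); p=C+np.array([np.cos(a),np.sin(a)])*-.012+np.array([-np.sin(a),np.cos(a)])*.03
plan(*p,.0445,TH)
E
```

```text
at [ 0.5629 -0.3177  0.178 ] t 25.57 turn [-0.0034  0.0052  0.251 ] shift [ 32.9 353.1 133.5] F [-0.5 -0.1 -1.9] gap 0.0276
```

Request:
carry_out(motion=[[0,0,0,0,0,0.1255],[0,0,0,0,0,0.1255],[0.0041,0.0441,0,0,0,0],[0.0041,0.0441,0,0,0,0],[0.0041,0.0441,0,0,0,0],[0.0041,0.0441,0,0,0,0],[0.0041,0.0441,0,0,0,0],[0.0041,0.0441,0,0,0,0],[0.0041,0.0441,0,0,0,0],[0.0041,0.0441,0,0,0,0]])

```text
clock: 26.82
tcp_pos: [0.5418, 0.0382, 0.1734]
tcp_rot: [-0.063, -3.139, 0.0]
wrist_force: [-0.3, 0.5, -1.8]
finger_gap: 0.0274
grip_force: 59.6
```

Request:
carry_out(motion=[[0,0,0.04,0,0,0],[0,0,0.04,0,0,0],[0,0,0.02,0,0,0],[0,0,0,0,0,0],[0,0,0,0,0,0]])

```text
clock: 27.45
tcp_pos: [0.543, 0.0369, 0.0748]
tcp_rot: [0.063, 3.141, 0.0]
wrist_force: [0.1, 0.7, 0.5]
finger_gap: 0.0277
grip_force: 59.6
```

```bash
python3 - <<'E'
from m import *
s=robot.read_state(); print("tab",tab(s["tcp_pos"]).round(1)); plan(.5445,.0365,.0485,-2.3)
f,K,W=cam('wrist'); blanks(f,K,W,float(s["tcp_pos"][2])+.034,300);blanks(f,K,W,.08,300)
E
```

```text
tab [-13.2  30.4]
at [0.543  0.0369 0.0748] t 27.45 turn [0.     0.0002 0.0002] shift [-1.5 -0.4 26.3] F [0.1 0.7 0.5] gap 0.0277
brown [523.7 -19.2] [25.6 67.2] yaw 177.9 px [138. 217.]
brown [540.5  36.9] [ 29.2 103.1] yaw 177.8 px [261. 238.]
brown [533.8 -31.6] [31.  81.2] yaw 177.9 px [138. 217.]
brown [554.1  36.2] [ 35.3 124.6] yaw 177.8 px [261. 238.]
```

Request:
carry_out(motion=[[0,0,0.015,0,0,0],[0,0,0.01,0,0,0],[0,0,0.001,0,0,0],[-0.002,0,0,0,0,0],[-0.002,0,0,0,0,0],[-0.001,0,0,0,0,0],[0,0,0,0,0,0],[0,0,0,0,0,0]])

```text
clock: 28.5
tcp_pos: [0.5478, 0.0367, 0.0485]
tcp_rot: [0.063, 3.141, 0.0]
wrist_force: [0.3, -0.8, -1.1]
finger_gap: 0.0278
grip_force: 59.6
```

Request:
carry_out(motion=[[-0.001,0,0,0,0,0],[-0.001,0,0,0,0,0],[0,0,0,0,0,0]])

```text
clock: 28.88
tcp_pos: [0.5496, 0.0367, 0.0484]
tcp_rot: [-0.063, -3.14, 0.0]
wrist_force: [-1.7, -0.2, -0.5]
finger_gap: 0.0272
grip_force: 59.6
```

Request:
carry_out(motion=[[-0.001,0,0,0,0,0],[0,0,0,0,0,0]])

```text
clock: 29.12
tcp_pos: [0.5496, 0.0367, 0.0482]
tcp_rot: [-0.062, -3.139, 0.0]
wrist_force: [-5.7, 0.6, 1.1]
finger_gap: 0.0275
grip_force: 59.8
```

Request:
carry_out(motion=[[0,0,0.0015,0,0,0],[0,0,0.0015,0,0,0],[0,0,0,0,0,0]])

```text
clock: 29.5
tcp_pos: [0.5496, 0.0366, 0.046]
tcp_rot: [-0.062, -3.139, 0.0]
wrist_force: [-7.4, 0.7, 8.5]
finger_gap: 0.0276
grip_force: 60.6
```

Request:
carry_out(motion=[[0,0,0,0,0,0],[0,0,0,0,0,0],[0,0,0,0,0,0]], claw=0.5)

```text
clock: 29.88
tcp_pos: [0.5514, 0.0365, 0.0455]
tcp_rot: [0.063, 3.14, -0.0]
wrist_force: [0.2, -0.4, 0.3]
finger_gap: 0.0423
grip_force: 0.0
```

Request:
carry_out(motion=[[0,0,-0.01,0,0,0],[0,0,-0.03,0,0,0],[0,0,-0.05,0,0,0],[0,0,-0.05,0,0,0],[0,0,-0.04,0,0,0],[0,0,0,0,0,0],[0,0,0,0,0,0]])

```text
clock: 30.75
tcp_pos: [0.5505, 0.0365, 0.2254]
tcp_rot: [-0.063, -3.141, 0.0]
wrist_force: [0.2, 0.1, 0.7]
finger_gap: 0.043
grip_force: 0.0
```

```bash
python3 - <<'E'
from m import *
f,K,W=cam('wrist'); np.savez('w13.npz',f=f,K=K,W=W)
for r in blanks(f,K,W,.08,300): print(tab(np.array(r[0])/1000).round(1))
plan(.6925,.0005,.22,-2.3)
E
```

```text
brown [550.8  36.2] [ 28.7 107.8] yaw 177.8 px [261. 174.]
brown [548.1 -32.7] [ 30.4 107.9] yaw 177.5 px [193. 173.]
brown [ 406.2 -113.7] [22.2 40.9] yaw 175.6 px [88. 26.]
[-5.4 30. ]
[ -5.4 -38.9]
[-143.9 -125.6]
at [0.5501 0.0365 0.2247] t 30.8 turn [-0.0002 -0.0015  0.0003] shift [-143.7  -30.3    4.7] F [-0.9 -1.2 -0.2] gap 0.0428
```

Request:
carry_out(motion=[[-0.018,-0.015,0,0,0,0],[-0.018,-0.015,0,0,0,0],[0,0,0.05,0,0,0],[0,0,0.05,0,0,0],[0,0,0.026,0,0,0],[0,0,0,0,0,0],[0,0,0,0,0,0]], claw=1)

```text
clock: 31.68
tcp_pos: [0.5859, 0.0052, 0.1]
tcp_rot: [0.063, 3.141, -0.0]
wrist_force: [1.1, 0.6, 0.7]
finger_gap: 0.0
grip_force: 0.0
```

Request:
carry_out(motion=[[-0.008,0,0,0,0,0],[-0.008,0,0,0,0,0],[-0.008,0,0,0,0,0],[-0.008,0,0,0,0,0],[-0.008,0,0,0,0,0],[-0.008,0,0,0,0,0],[-0.008,0,0,0,0,0],[-0.008,0,0,0,0,0],[0,0,0,0,0,0]])

```text
clock: 32.8
tcp_pos: [0.6568, 0.0024, 0.1047]
tcp_rot: [0.063, 3.126, 0.001]
wrist_force: [6.5, -0.7, 17.2]
finger_gap: -0.0001
grip_force: 8.8
```

```bash
python3 - <<'E'
from m import *
s=robot.read_state();print("tab",tab(s["tcp_pos"]),s["tcp_pos"][2],s["wrist_force"])
f,K,W=cam('wrist'); save(f,'w14.png')
for a in(29.7,45,60,70,80,90,115.7):
    r=np.radians(a);x=.088+.0577*np.cos(r);p=np.array([C[0]+x*.9992,C[1]-x*.0401,.07+.0577*np.sin(r)]);print(a,np.round(proj(K,W,p)))
E
```

```text
tab [101.83193249   0.51487782] 0.10473956194869948 [ 6.47268675 -0.66694011 17.24279385]
29.7 [261. 279.]
45 [261. 276.]
60 [261. 265.]
70 [261. 253.]
80 [261. 238.]
90 [261. 220.]
115.7 [261. 168.]
```

View pics/w14.png

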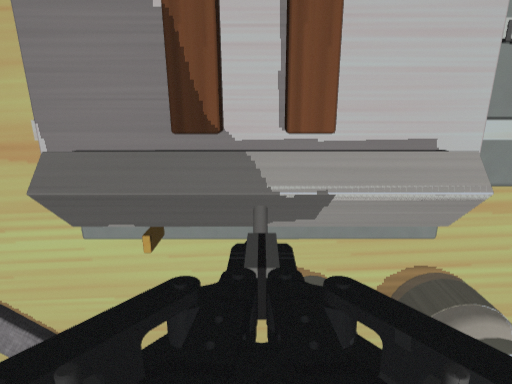

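Request:
carry_out(motion=[[0,0,-0.008,0,0,0],[-0.006,0,0,0,0,0],[-0.006,0,0,0,0,0],[-0.006,0,0,0,0,0],[0,0,0,0,0,0]])

```text
clock: 33.48
tcp_pos: [0.6678, 0.0019, 0.1068]
tcp_rot: [-0.063, -3.14, 0.0]
wrist_force: [0.3, -0.2, -1.0]
finger_gap: 0.0001
grip_force: 0.0
```

Request:
carry_out(motion=[[-0.006,0,0.002,0,0,0],[-0.006,0,0.003,0,0,0],[-0.005,0,0.004,0,0,0],[0,0,0,0,0,0]])

```text
clock: 33.98
tcp_pos: [0.6862, 0.0012, 0.0989]
tcp_rot: [0.063, 3.138, 0.0]
wrist_force: [3.0, -0.1, 3.5]
finger_gap: -0.0001
grip_force: 2.5
```

Request:
carry_out(motion=[[-0.002,0,0.004,0,0,0],[-0.001,0,0.004,0,0,0],[0,0,0,0,0,0]])

```text
clock: 34.35
tcp_pos: [0.6929, 0.0009, 0.0938]
tcp_rot: [0.063, 3.129, 0.0]
wrist_force: [9.0, -1.4, 10.0]
finger_gap: 0.0001
grip_force: 6.7
```

```bash
cat > k.py <<'E'
from m import *
def knob():
    r=np.arange(10,140,1.); o=[]
    for n in("scene","side"):
        f,K,W=cam(n); o.append([n]+[f[int(round(v)),int(round(u))].max() for u,v in [proj(K,W,np.array([C[0]+x*.9992,C[1]-x*.0401,.07+.0577*np.sin(np.radians(a))])) for a in r[::6] for x in [.088+.0577*np.cos(np.radians(a))]]])
    print(r[::6].astype(int).tolist()); [print(x[0],[int(i) for i in x[1:]]) for x in o]
E
python3 -c "
from k import *
s=robot.read_state();print(tab(s['tcp_pos']),s['tcp_pos'],s['wrist_force'])"
```

```text
[137.94923987   0.48252159] [0.69285747 0.00094598 0.09384724] [ 8.99011078 -1.36773112  9.97531206]
```

Request:
carry_out(motion=[[0,0,-0.03,0,0,0],[0,0,-0.05,0,0,0],[0,0,-0.05,0,0,0],[0.04,0,0,0,0,0],[0.04,0,0,0,0,0],[0,0,0,0,0,0]])

```text
clock: 35.1
tcp_pos: [0.6041, 0.0044, 0.2206]
tcp_rot: [-0.062, -3.138, 0.0]
wrist_force: [-0.0, -0.6, 0.2]
finger_gap: -0.0002
grip_force: 0.0
```

```bash
cat > kw.py <<'E'
from m import *
s=robot.read_state(); f,K,W=cam('wrist'); np.savez('w15.npz',f=f,K=K,W=W)
print(tab(s['tcp_pos']),s['tcp_pos'][2])
def kp(a):
    r=np.radians(a);x=.088+.0577*np.cos(r);return np.array([C[0]+x*.9992,C[1]-x*.0401,.07+.0577*np.sin(r)])
for a in range(20,125,10): print(a,np.round(proj(K,W,kp(a)),1))
u=int(round(proj(K,W,kp(60))[0])); print("col",u); g=f.max(2)
print([(v,int(g[v,u])) for v in range(130,260,4)])
E
python3 kw.py
```

```text
[49.17386447  0.37261684] 0.22059809473915504
20 [261.4 266.1]
30 [261.4 266.6]
40 [261.4 265.3]
50 [261.3 262.2]
60 [261.3 257.1]
70 [261.3 250.1]
80 [261.3 241.4]
90 [261.3 231.4]
100 [261.3 220.4]
110 [261.3 209. ]
120 [261.4 197.8]
col 261
[(130, 164), (134, 165), (138, 165), (142, 107), (146, 104), (150, 106), (154, 107), (158, 106), (162, 101), (166, 105), (170, 162), (174, 159), (178, 161), (182, 164), (186, 71), (190, 28), (194, 69), (198, 52), (202, 119), (206, 150), (210, 152), (214, 149), (218, 152), (222, 154), (226, 145), (230, 144), (234, 10), (238, 20), (242, 16), (246, 12), (250, 15), (254, 17), (258, 18)]
```

Request:
carry_out(motion=[[0.05,0,-0.03,0,0,0],[0.05,0,-0.03,0,0,0],[0,0,0,0,0,0],[0,0,0,0,0,0]])

```text
clock: 35.65
tcp_pos: [0.5086, 0.0083, 0.2803]
tcp_rot: [0.063, 3.14, -0.0]
wrist_force: [0.5, 0.1, 1.0]
finger_gap: 0.0006
grip_force: 0.0
```

```bash
python3 kw.py; python3 - <<'E'
from m import *
d=np.load('w15.npz'); f,K,W=d['f'],d['K'],d['W']; save(f[100:330],'w15.png',1.5)
for r in blanks(f,K,W,.08,300): print(tab(np.array(r[0])/1000).round(1))
E
```

```text
[-46.42162776   0.42946841] 0.2803206351150561
20 [261.4 309.6]
30 [261.4 311.1]
40 [261.4 311.2]
50 [261.4 309.8]
60 [261.4 306.7]
70 [261.4 302.2]
80 [261.4 296.2]
90 [261.4 289. ]
100 [261.4 280.8]
110 [261.4 272.1]
120 [261.4 263.1]
col 261
[(130, 164), (134, 162), (138, 163), (142, 162), (146, 164), (150, 158), (154, 160), (158, 163), (162, 159), (166, 157), (170, 159), (174, 159), (178, 159), (182, 158), (186, 159), (190, 157), (194, 164), (198, 156), (202, 160), (206, 162), (210, 158), (214, 158), (218, 158), (222, 158), (226, 153), (230, 156), (234, 16), (238, 16), (242, 16), (246, 18), (250, 16), (254, 21), (258, 18)]
brown [549.7  35.9] [ 28.7 108.8] yaw 178.3 px [286. 197.]
brown [547.  -33.5] [ 29.1 108.7] yaw 177.6 px [229. 197.]
brown [ 370.2 -133.3] [92.9 25.2] yaw 12.7 px [125.  47.]
[-6.5 29.6]
[ -6.5 -39.8]
[-179.1 -146.6]
```

View pics/w15.png

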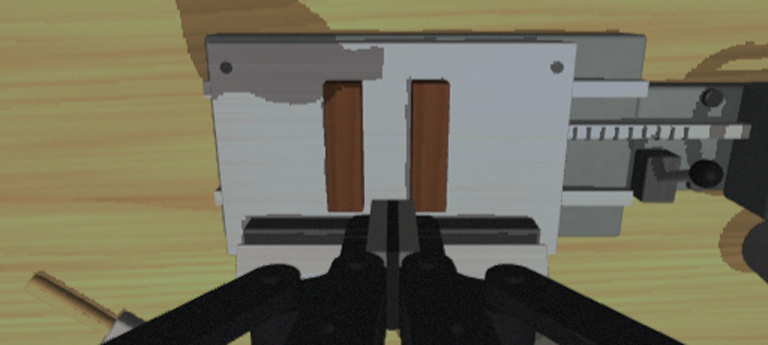

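```bash
cat > ks.py <<'E'
from m import *
rays=[]
for n,(u,v) in(("scene",(283,226)),("side",(314,194))):
    f,K,W=cam(n); g=f.max(2)
    for nm,gg in(("now",g),("t0",np.load(n+"0.npz")["f"].max(2))):
        p=gg[v-22:v+13,u-22:u+12]<40; k,l,st,c=cv2.connectedComponentsWithStats(p.astype(np.uint8))
        print(n,nm,[(int(st[i][4]),(c[i]+[u-22,v-22]).round(1).tolist()) for i in range(1,k) if st[i][4]>8])
E
python3 ks.py
```

```text
scene now [(28, [281.6, 221.5])]
scene t0 [(32, [283.3, 226.3])]
side now [(19, [310.1, 191.8])]
side t0 [(19, [313.0, 194.2])]
```

```bash
cat >> ks.py <<'E'
def tri(a,b):
    D=[np.load(n+"0.npz") for n in("scene","side")]
    p,e=inter(*[ray(d["K"],d["W"],*q) for d,q in zip(D,(a,b))]); x=tab(p)[0]; return p.round(4),round(e,4),x.round(1),np.degrees(np.arctan2(p[2]*1000-70,x-88)).round(1)
E
python3 -c "
from ks import *
print(tri((281.6,221.5),(310.1,191.8))); print(tri((283.3,226.3),(313.0,194.2)))"
```

```text
scene now [(29, [281.7, 221.4])]
scene t0 [(32, [283.3, 226.3])]
side now [(19, [310.1, 191.8])]
side t0 [(19, [313.0, 194.2])]
(array([0.6803, 0.0015, 0.1105]), np.float64(0.0006), np.float64(125.4), np.float64(47.3))
(array([0.6909, 0.0024, 0.0983]), np.float64(0.0009), np.float64(135.9), np.float64(30.6))
```

Request:
carry_out(motion=[[-0.049,0,0.02,0,0,0],[-0.049,0,0.02,0,0,0],[-0.048,0,0.02,0,0,0],[0,0,0.05,0,0,0],[0,0,0.05,0,0,0],[0,0,0.03,0,0,0],[0,0,0,0,0,0],[0,0,0,0,0,0]])

```text
clock: 36.9
tcp_pos: [0.6542, 0.0025, 0.0912]
tcp_rot: [0.063, 3.14, 0.0]
wrist_force: [0.1, 0.2, 0.4]
finger_gap: 0.0002
grip_force: 0.0
```

```bash
python3 -c "
from m import *
s=robot.read_state();print(tab(s['tcp_pos']),s['tcp_pos'],s['wrist_force'])"
```

```text
[99.22289758  0.49072108] [0.65416266 0.00250833 0.09122899] [0.10058407 0.20358733 0.3613971 ]
```

Request:
carry_out(motion=[[-0.004,0,0.001,0,0,0],[-0.004,0,0.003,0,0,0],[-0.004,0,0.003,0,0,0],[-0.003,0,0.003,0,0,0],[-0.003,0,0.003,0,0,0],[-0.002,0,0.002,0,0,0],[0,0,0,0,0,0]])

```text
clock: 37.78
tcp_pos: [0.6735, 0.0017, 0.0751]
tcp_rot: [-0.063, -3.14, 0.0]
wrist_force: [-0.4, -0.6, 0.1]
finger_gap: 0.0
grip_force: 0.0
```

```bash
python3 ks.py
```

```text
scene now [(277, [279.5, 210.1]), (33, [283.6, 227.2])]
scene t0 [(32, [283.3, 226.3])]
side now [(139, [308.4, 181.8]), (18, [313.7, 194.9])]
side t0 [(19, [313.0, 194.2])]
```

Request:
carry_out(motion=[[0.004,0,-0.01,0,0,0],[0,0,-0.05,0,0,0],[0,0,-0.05,0,0,0],[0,0,-0.05,0,0,0],[0.05,0,-0.04,0,0,0],[0.05,0,-0.04,0,0,0],[0,0,0,0,0,0],[0,0,0,0,0,0]])

```text
clock: 38.88
tcp_pos: [0.5719, 0.0057, 0.3141]
tcp_rot: [0.062, 3.14, -0.0]
wrist_force: [0.4, 0.5, 0.0]
finger_gap: -0.0001
grip_force: 0.0
```

```bash
python3 - <<'E'
from ks import *
f,K,W=cam('wrist'); np.savez('w16.npz',f=f,K=K,W=W)
for r in blanks(f,K,W,.08,300): print(tab(np.array(r[0])/1000).round(1))
h=cv2.cvtColor(f,cv2.COLOR_RGB2HSV)
# hub, spokes: predicted projections
H=np.array([.5724,.3720,.120]); print("hub px",proj(K,W,H))
plan(.55,.2,.35,-2.3)
# brass mark mask
m=((h[...,0]>14)&(h[...,0]<26)&(h[...,1]>150)&(h[...,2]>70)).astype(np.uint8); k,l,st,c=cv2.connectedComponentsWithStats(m); print([(int(st[i][4]),c[i].round(1).tolist()) for i in range(1,k) if 15<st[i][4]<2000], "mark pred",proj(K,W,np.array([.6832,-.08,.06])))
E
```

```text
scene now [(10, [272.6, 207.8]), (29, [283.5, 226.6])]
scene t0 [(32, [283.3, 226.3])]
side now [(17, [313.3, 194.4])]
side t0 [(19, [313.0, 194.2])]
brown [551.   36.1] [ 28.3 107.8] yaw 178.3 px [285. 143.]
brown [548.2 -34. ] [ 28.7 107.9] yaw 176.7 px [230. 143.]
[-5.2 29.9]
[ -5.2 -40.2]
hub px (np.float64(581.4892788650149), np.float64(155.43317285377822))
at [0.5721 0.0057 0.3121] t 39.02 turn [-0.0002 -0.0024  0.0003] shift [ 29.9 193.3 -37.9] F [ 0.5 -0.  -0.9] gap -0.0002
[] mark pred (np.float64(205.26370230383537), np.float64(238.80026931254955))
```

```bash
python3 - <<'E'
from h import *
d=np.load('w16.npz'); f=d['f']
for r in range(214,254,2): print(r,' '.join('%3d'%x for x in f[r,150:226:2].max(1)))
print(f[238:250:2,196:214:2].tolist())
E
```

```text
214 151 149 147 156 156 154 131 115 114 114 113 115 114 114 114 116 116 114 115 115 116 115 115 116 114 114 116 115 116 116 116 116 116 116 115 116 117 116
216 150 149 148 158 156 154 163 159 161 161 161 161 162 160 158 161 160 159 160 158 160 160 160 159 160 160 160 158 161 160 160 160 159 160 162 162 162 162
218 148 151 148 146 144 143 161 160 159 158 160 159 158 159 160 160 159 158 160 161 159 159 160 160 159 162 160 161 160 160 162 161 161 161 162 162 162 164
220 150 149 149 150 149 146 162 158 157 158 158 159 159 159 159 158 159 157 157 158 160 158 159 159 160 159 161 160 160 161 161 159 161 160 160 161 162 162
222 149 151 150 150 150 151 159 157 158 156 158 157 158 157 158 156 159 155 159 157 158 157 157 157 158 159 158 157 159 159 159 160 159 159 160 160 160 161
224 150 149 150 150 150 149 158 157 158 158 158 156 157 158 158 158 158 157 159 159 156 158 158 158 158 158 158 159 157 158 158 159 160 161 161 161 160 161
226 150 150 150 150 150 149 156 158 159 158 158 158 158 158 159 159 157 159 158 159 159 160 161 159 158 160 161 158 162 160 161 162 161 162 162 162 162 161
228 153 
[... 2211 characters left out ...]
 96], [148, 122, 60], [142, 122, 60], [80, 75, 46], [150, 151, 99], [150, 150, 98], [149, 149, 98]], [[151, 155, 103], [150, 154, 102], [148, 151, 99], [148, 124, 62], [143, 123, 62], [138, 141, 92], [151, 155, 102], [151, 155, 102], [151, 156, 104]], [[151, 158, 104], [150, 157, 103], [151, 158, 103], [146, 142, 88], [145, 143, 90], [151, 157, 103], [151, 156, 103], [149, 154, 100], [150, 155, 102]], [[150, 152, 100], [150, 152, 101], [150, 150, 99], [148, 149, 98], [151, 150, 100], [150, 150, 99], [150, 149, 99], [150, 149, 97], [149, 148, 97]], [[148, 147, 96], [150, 151, 99], [149, 149, 97], [150, 151, 99], [150, 151, 99], [151, 151, 100], [149, 143, 95], [151, 144, 96], [149, 143, 93]]]
```

```bash
python3 - <<'E'
from h import *
d=robot.snapshot("wrist"); K=np.array(d["mtx"]); T=np.eye(4); T[:3,:3]=R.from_rotvec([.072,3.137,.001]).as_matrix(); T[:3,3]=[.6934,-.0003,.2026]; W=T@np.array(d["mount"])
f=cv2.resize(cv2.imread('pics/w2.png'),(512,384),interpolation=cv2.INTER_AREA)[:,:,::-1]
for r in range(144,180,2): print(r,' '.join('%3d'%x for x in f[r,112:200:2].max(1)))
for u,v,z in((133,154,.045),(133,154,.055),(182,162,.06),(182,176,.03)): print(u,v,tab(onz(K,W,u,v,z)).round(1))
E
```

```text
144 102 103 102 102 103 102 103 102 101 100 102 101 102 102 101 102 101 102 101 102 102 102 103 101 103 103 101 101 101 102 102 102 102 102 102 101 101 101 102 102 103 102 102 102
146 103 103 103 102 103 104 103 104 101 102 103 101 105 102 103 101 102 102 102 101 103 103 102 103 102 103 101 103 101 102 101 100 101 101 101 100 101 100 102 100 101 101 101 102
148 100 101 102 102 100  99 100 101  99 100 101 100 100  99  97  98  98  98  97  99  98  97  98  97  99  99  97  97  98  97  97  97  96  96  97  99  97  96  97  97  96  95  96  96
150 124 108  89  88  81  82  58  59  58  53  51  46  55  55  54  54  54  54  57  54  57  55  56  56  54  55  54  56  55  54  53  57  55  54  58  59  58  59  59  58  57  58  58  58
152 151 146 110 110 111 111  71  72  71  46  48  34  70  71  70  70  69  68  70  72  70  71  71  72  71  71  70  71  72  72  71  73  72  71  71  72  71  71  69  70  71  71  70  70
154 150 151 112 110 111 111  80  70  69  51  48  32  70  70  70  70  70  71  70  72  72  72  73  72  71  70  72  71  71  70  70  72  72  71  69  72  71  71  70  69  71  70  68  70
156 151 149 148 119 
[... 1531 characters left out ...]
  71  71  69  69  67 100 104 100  46  43  49  67  68  68  69  68  68
174 157 156 157 157 157 156 156 149 105  79  76  76  78  77  92  93  94 102 104 104 103 102 102 102 103 105 107 103 103  88  88  87 104 106 101  48  73 104 105 105 104 104 105 105
176 151 150 150 150 151 149 151 151 151 147 146 147 147 146 147 146 146 149 149 149 148 148 149 149 148 149 148 148 149 150 150 152 115 103 100 116 151 154 154 155 154 154 155 154
178 151 150 151 150 150 150 150 150 149 151 150 150 151 150 154 155 154 155 155 155 156 156 156 157 157 156 157 157 156 157 156 156 154 151 151 156 155 154 155 154 154 152 153 152
133 154 [ 117.7 -133.9]
133 154 [ 116.3 -129.9]
182 162 [123.8 -80. ]
182 176 [144.5 -88.7]
```

```bash
python3 -c "
from h import *
plan(.46,.36,.3,-2.3)"
```

```text
at [0.5721 0.0057 0.3121] t 39.08 turn [-0.0002 -0.0025  0.0003] shift [126.3 349.5  12.1] F [-0.3 -0.3 -0.2] gap -0.0002
```

Request:
carry_out(motion=[[0.016,0.05,0,0,0,0],[0.016,0.05,0,0,0,0],[0.016,0.05,0,0,0,0],[0.016,0.05,0,0,0,0],[0.016,0.05,0,0,0,0],[0.016,0.05,0,0,0,0],[0.016,0.05,0,0,0,0],[0,0,0,0,0,0],[0,0,0,0,0,0]])

```text
clock: 40.2
tcp_pos: [0.4744, 0.3595, 0.3123]
tcp_rot: [-0.063, -3.14, 0.003]
wrist_force: [-0.4, -0.1, 0.5]
finger_gap: 0.0002
grip_force: 0.0
```

```bash
python3 - <<'E'
from h import *
s=robot.read_state(); print(s["tcp_pos"]); f,K,W=cam('wrist'); np.savez('w17.npz',f=f,K=K,W=W)
H=np.array([.5722,.372,.12]); print(proj(K,W,H))
# sample rim: radial darkness profile around H at z=.12
g=f.max(2).astype(float)
def samp(c,r,a): 
    u,v=proj(K,W,np.array([c[0]+r*np.cos(a),c[1]+r*np.sin(a),.12])); return g[int(round(v)),int(round(u))] if 0<=v<383 and 0<=u<511 else np.nan
A=np.radians(np.arange(-180,180,5))
best=min(((np.nanmean([samp((H[0]+dx,H[1]+dy),.070,a) for a in A]),dx,dy) for dx in np.arange(-.012,.013,.001) for dy in np.arange(-.012,.013,.001)));print("rim fit",best)
c=(H[0]+best[1],H[1]+best[2])
for a in range(-180,180,10): print(a,[int(samp(c,r,np.radians(a))) if not np.isnan(samp(c,r,np.radians(a))) else -1 for r in(.03,.035,.04,.045,.05,.055,.07)])
E
```

```text
[0.47438889 0.35950122 0.31233551]
(np.float64(275.2954343952875), np.float64(245.12280570622374))
rim fit (np.float64(48.02777777777778), np.float64(-0.008999999999999998), np.float64(-0.004999999999999994))
-180 [120, 120, 122, 122, 126, 98, 67]
-170 [121, 122, 120, 123, 121, 105, 39]
-160 [122, 121, 122, 126, 123, 123, 36]
-150 [121, 122, 120, 121, 120, 105, 38]
-140 [76, 77, 74, 79, 108, 110, 44]
-130 [60, 63, 62, 55, 60, 62, 40]
-120 [71, 73, 66, 107, 105, 63, 52]
-110 [106, 119, 117, 117, 92, 76, 58]
-100 [95, 118, 118, 114, 62, 77, 63]
-90 [62, 118, 119, 115, 63, 75, 72]
-80 [57, 20, 21, 19, 61, 74, 77]
-70 [57, 27, 20, 20, 25, 41, 82]
-60 [57, 56, 27, 22, 30, 25, 74]
-50 [54, 56, 57, 32, 21, 17, 18]
-40 [54, 55, 53, 57, 50, 22, 24]
-30 [17, 21, 54, 91, 25, 20, 13]
-20 [20, 23, 17, 32, 34, 36, 16]
-10 [54, 57, 93, 88, 42, 31, 29]
0 [56, 53, 90, 19, 25, 20, 23]
10 [54, 56, 48, 20, 27, 23, 13]
20 [21, 22, 19, 17, 24, 29, 18]
30 [29, 24, 18, 13, 14, 19, 19]
40 [19, 32, 16, 54, 75, 73, 40]
50 [22, 66, 117, 118, 101, 72, 44]
60 [67, 120, 119, 120, 75, 64, 51]
70 [121, 119, 122, 121, 106, 162, 56]
80 [122, 121, 122, 122, 86, 161, 69]
90 [76, 101, 121, 121, 91, 160, 75]
100 [70, 71, 75, 80, 80, 79, 66]
110 [105, 121, 123, 122, 123, 94, 79]
120 [77, 74, 75, 76, 74, 76, 73]
130 [75, 75, 107, 124, 123, 123, 65]
140 [122, 124, 125, 123, 125, 127, 53]
150 [121, 123, 124, 122, 126, 124, 53]
160 [123, 125, 125, 124, 124, 118, 41]
170 [123, 123, 123, 122, 124, 98, 42]
```

Request:
carry_out(motion=[[0.05,0,0,0,0,0],[0.04,0,0,0,0,0],[0,0,0,0,0,0],[0,0,0,0,0,0]])

```text
clock: 40.75
tcp_pos: [0.3855, 0.3623, 0.3138]
tcp_rot: [0.066, 3.14, -0.0]
wrist_force: [0.5, -0.5, -0.6]
finger_gap: -0.0001
grip_force: 0.0
```

```bash
python3 - <<'E'
from h import *
s=robot.read_state(); print(s["tcp_pos"]); f,K,W=cam('wrist'); np.savez('w17.npz',f=f,K=K,W=W)
H=np.array([.5722,.372,.12]); print(proj(K,W,H))
g=f.max(2).astype(float)
def samp(c,r,a,z=.12): 
    u,v=proj(K,W,np.array([c[0]+r*np.cos(a),c[1]+r*np.sin(a),z])); return g[int(round(v)),int(round(u))] if 0<=v<383 and 0<=u<511 else np.nan
A=np.radians(np.r_[60:300:5])
sc=lambda c:np.nanmean([samp(c,.070,a,.122)-.5*samp(c,.081,a)-.5*samp(c,.058,a) for a in A])
B=sorted((sc((H[0]+dx,H[1]+dy)),round(dx,3),round(dy,3)) for dx in np.arange(-.012,.013,.001) for dy in np.arange(-.012,.013,.001))[:5];print("rim fit",B)
c=(H[0]+B[0][1],H[1]+B[0][2])
for a in range(-180,180,10): print(a,[int(np.nan_to_num(samp(c,r,np.radians(a)))) for r in(.03,.035,.04,.045,.05,.055,.07)])
for r in range(150,262,4): print(r,' '.join('%3d'%x for x in f[r,180:380:4].max(1)))
E
```

```text
[0.38554271 0.36233759 0.31381678]
(np.float64(275.1115714907902), np.float64(306.3127027711479))
rim fit [(np.float64(-14.791666666666666), np.float64(-0.011), np.float64(-0.004)), (np.float64(-14.03125), np.float64(-0.012), np.float64(-0.005)), (np.float64(-13.760416666666666), np.float64(-0.012), np.float64(-0.004)), (np.float64(-13.677083333333334), np.float64(-0.011), np.float64(-0.005)), (np.float64(-11.895833333333334), np.float64(-0.007), np.float64(-0.001))]
-180 [20, 18, 17, 82, 47, 49, 51]
-170 [17, 80, 40, 31, 21, 17, 13]
-160 [29, 30, 32, 31, 47, 49, 52]
-150 [32, 23, 32, 12, 36, 62, 29]
-140 [19, 17, 17, 22, 25, 16, 21]
-130 [15, 16, 19, 19, 24, 29, 18]
-120 [19, 19, 19, 12, 17, 17, 19]
-110 [21, 17, 22, 20, 16, 21, 16]
-100 [12, 17, 19, 14, 13, 21, 18]
-90 [19, 17, 11, 17, 14, 16, 18]
-80 [15, 21, 22, 20, 21, 18, 23]
-70 [15, 22, 16, 21, 18, 19, 19]
-60 [25, 22, 16, 20, 16, 19, 18]
-50 [21, 19, 12, 19, 13, 19, 13]
-40 [33, 20, 25, 20, 24, 19, 23]
-30 [29, 61, 65, 52, 23, 20, 20]
-20 [31, 67, 97, 123, 128, 155, 22]
-10 [21, 18, 23, 40, 41, 64, 18]
0 [22, 25, 21, 29, 22,
[... 5572 characters left out ...]
  40  36  40  38 133 152 150 150 149 149 149 150 150 148 150 151 150 149 150 148 149 148
250 107 114 113 112 112 114 114 113 112  45  49  73 108  24  21  19  19  49  51  50  17  12  50  51  53  18  18  19  22  39  42  39  49 148 150 149 149 149 149 151 149 149 151 149 149 149 150 151 149 150
254 101 110 114 111 113 113 114 114  98  67  56 111  73  24  19  20  22  51  52  50  22  12  51  51  51  23  25  25  26  43  37  40  38 150 150 150 150 149 151 150 151 152 151 152 150 150 153 151 151 151
258  97 112 111 112 112 110  99 102  74  71  75  98  94  28  25  26  32  50  49  51  20  19  50  53  52  29  27  31  23  51  36  61  63 138 150 150 149 150 150 150 149 149 149 148 149 150 151 150 149 150
```

Request:
carry_out(motion=[[-0.05,0,0,0,0,0],[-0.05,0,0,0,0,0],[-0.05,0,0,0,0,0],[-0.05,0,0,0,0,0],[-0.034,0,0,0,0,0],[0,0,0,0,0,0],[0,0,0,0,0,0]])

```text
clock: 41.68
tcp_pos: [0.618, 0.3538, 0.3128]
tcp_rot: [-0.064, -3.14, 0.001]
wrist_force: [0.2, 1.0, 0.1]
finger_gap: 0.0004
grip_force: 0.0
```

```bash
cat > wh.py <<'E'
from h import *
def wheel(H=(.5722,.372)):
    s=robot.read_state(); f,K,W=cam('wrist'); np.savez('w17.npz',f=f,K=K,W=W)
    print(s["tcp_pos"].round(4),"hub px",np.round(proj(K,W,np.array([*H,.12]))))
    g=f.max(2).astype(float)
    def samp(c,r,a,z=.12):
        u,v=proj(K,W,np.array([c[0]+r*np.cos(a),c[1]+r*np.sin(a),z])); return g[int(round(v)),int(round(u))] if 0<=v<235 and 0<=u<511 else np.nan
    A=np.radians(np.r_[0:360:5])
    sc=lambda c:np.nanmean([samp(c,.070,a,.122)-.5*samp(c,.082,a)-.5*samp(c,.058,a) for a in A])
    B=sorted((sc((H[0]+dx,H[1]+dy)),round(dx,3),round(dy,3)) for dx in np.arange(-.008,.009,.001) for dy in np.arange(-.008,.009,.001))[:4];print("rim fit",B)
    c=np.mean([(H[0]+b[1],H[1]+b[2]) for b in B],0); print("c",c)
    # spokes: dark along radius; fold by 120 deg
    L=lambda a:np.nanmedian([samp(c,r,np.radians(a),.121) for r in np.arange(.026,.060,.003)])
    v=np.array([L(a) for a in range(-180,180,3)]); F=np.nanmean(v.reshape(3,40),0); print("fold (deg mod 120 from -180)",[(3*i,int(x)) for i,x in enumerate(F)])
    return c
if __name__=="__main__": wheel()
E
python3 wh.py
```

```text
[0.618  0.3538 0.3128] hub px [276. 127.]
rim fit [(np.float64(-66.16666666666667), np.float64(-0.004), np.float64(-0.007)), (np.float64(-66.15972222222223), np.float64(-0.003), np.float64(-0.007)), (np.float64(-65.64583333333333), np.float64(-0.006), np.float64(-0.002)), (np.float64(-65.41666666666667), np.float64(-0.006), np.float64(-0.004))]
c [0.56745 0.367  ]
fold (deg mod 120 from -180) [(0, 118), (3, 118), (6, 118), (9, 119), (12, 120), (15, 134), (18, 134), (21, 134), (24, 134), (27, 134), (30, 134), (33, 134), (36, 123), (39, 100), (42, 94), (45, 73), (48, 74), (51, 76), (54, 77), (57, 78), (60, 103), (63, 129), (66, 134), (69, 134), (72, 134), (75, 134), (78, 134), (81, 134), (84, 134), (87, 133), (90, 133), (93, 133), (96, 134), (99, 133), (102, 133), (105, 118), (108, 118), (111, 117), (114, 117), (117, 118)]
```

```bash
python3 - <<'E'
from h import *
d=np.load('w17.npz'); f,K,W=d['f'],d['K'],d['W']; g=cv2.GaussianBlur(f.max(2),(3,3),0).astype(float)
c=np.array([.569,.369])
def at(p,z=.122):
    u,v=proj(K,W,np.array([p[0],p[1],z])); return g[int(round(v)),int(round(u))] if 0<=v<230 and 0<=u<511 else np.nan
for it in range(3):
    P=[];Q=[]
    for a in np.radians(np.arange(0,360,5)):
        e=np.array([np.cos(a),np.sin(a)]); rr=np.arange(.052,.090,.001); v=np.array([at(c+r*e) for r in rr])
        if np.isnan(v).any(): continue
        m=v<85
        if m.sum()<6 or m.sum()>22: continue
        i=np.nonzero(m)[0]
        if i[-1]-i[0]+1!=len(i): continue
        P.append(c+rr[i].mean()*e); Q.append((int(np.degrees(a)),rr[i].mean().round(4),len(i)))
    P=np.array(P); A=np.c_[2*P,np.ones(len(P))]; x=np.linalg.lstsq(A,(P**2).sum(1),rcond=None)[0]; r=np.sqrt(x[2]+x[:2]@x[:2]); c=x[:2]; print(c,r,len(P))
print(Q)
for a in range(-180,180,6):
    print(a,' '.join('%3d'%at(c+r*np.array([np.cos(np.radians(a)),np.sin(np.radians(a))])) if not np.isnan(at(c+r*np.array([np.cos(np.radians(a)),np.sin(np.radians(a))]))) else 'nan' for r in np.arange(.024,.06,.006)),end=' | ')
E
```

```text
[0.19833965 0.10183904] 0.46115451245917133 1Traceback (most recent call last):
  File "<stdin>", line 16, in <module>
    return umr_sum(a, axis, dtype, out, keepdims, initial, where)
numpy.exceptions.AxisError: axis 1 is out of bounds for array of dimension 1
```

```bash
python3 - <<'E'
from h import *
d=np.load('w17.npz'); f,K,W=d['f'],d['K'],d['W']; g=f.max(2).astype(int)
print(np.round(proj(K,W,np.array([.569,.369,.12])))); 
for r in range(48,216,5): print('%3d'%r,' '.join('%3d'%x for x in g[r,190:362:4]))
E
```

```text
[274. 124.]
 48 171 172 172 173 171 173 172 171 172 171 173 171 171 173 172 172 172 172 172 172 172 172 172 171 171 171 172 172 172 172 172 172 171 173 171 172 173 171 173 172 170 171 172
 53 171 172 171 172 172 172 171 173 173 173 174 172 172 174 171 173 149  90  65  72  74  72  71  72  69  63 146 172 171 173 172 173 171 173 172 173 171 172 172 174 172 172 172
 58 172 172 173 171 173 171 172 171 172 173 174 173 173 150  65  76  81  88  91  90  89  88  88  89  90  87  81  76  69 145 173 173 172 171 173 171 171 173 172 171 172 171 172
 63 174 172 173 173 172 172 173 174 172 173 169 112  65  79  91  86  79  71  66  60  57  56  58  58  63  70  77  86  93  80  69 148 171 171 172 172 172 173 173 171 172 172 173
 68 172 173 173 171 172 173 172 172 154 117  60  79  89  85  73  60  91 127 128 126 127 127 128 132 173 172  92  54  68  80  90  80  67 173 173 172 173 172 172 172 171 171 173
 73 173 173 173 171 173 171 173 154 124  64  80  89  70  60 140 172 172 172 174 172 172 126 130 128 128 172 172 173 148  54  68  83  85  71 172 172 173 172 172 173 171 173 172
 78 172 172 172 173 172 172 127 
[... 4195 characters left out ...]
 173 172 172 172 172 172 172 173 174 173 174 172 173 173 172 173 175 129 128 127  95 187 190 192 191 190 188 191 193 118  62  60 172 173 175 174 174 176 174 174 173 173 174
203 173 173 174 173 173 174 173 174 174 175 177 178 178 179 180 180 180 142 142 142 166 193 191 192 187 190 192 191 117 120  64  63  61 188 174 176 177 177 178 178 178 178 177
208 172 173 173 174 172 174 173 173 174 172 174 174 175 174 176 176 175 178 143 146 128  81 192 189 193 189 188 193 119 100  66  66  61 136 178 177 177 176 176 175 174 174 175
213 179 179 179 180 179 178 179 179 177 178 176 175 173 174 173 175 174 173 174 129  74  74  78 188 189 190 163 120  91  65  68  64  65  79 183 181 181 183 181 179 178 179 177
```

Request:
carry_out(motion=[[0.0335,-0.025,0,0,0,0],[0,0,0.05,0,0,0],[0,0,0.05,0,0,0],[0,0,0.05,0,0,0],[0,0,0.04,0,0,0],[0,0,0.01,0,0,0],[0,0,0.01,0,0,0],[0,0,0,0,0,0],[0,0,0,0,0,0]])

```text
clock: 42.85
tcp_pos: [0.5841, 0.331, 0.1051]
tcp_rot: [0.063, 3.139, 0.002]
wrist_force: [2.0, 1.0, 0.4]
finger_gap: 0.0001
grip_force: 0.0
```

Request:
carry_out(motion=[[0,0,0.006,0,0,0],[0,0,0.006,0,0,0],[0,0,0.005,0,0,0],[0,0,0,0,0,0]])

```text
clock: 43.35
tcp_pos: [0.583, 0.3304, 0.0858]
tcp_rot: [-0.062, -3.14, 0.001]
wrist_force: [-0.4, 0.3, 0.5]
finger_gap: -0.0001
grip_force: 0.0
```

```bash
cat > orb.py <<'E'
from h import *
import sys
# rows to orbit clockwise from current angle about hub, r fixed; args: step deg, n
def orb(step,n,r=.0405,H=(.569,.368)):
    s=robot.read_state(); p=s["tcp_pos"][:2]; a0=np.degrees(np.arctan2(p[1]-H[1],p[0]-H[0])); r0=np.hypot(*(p-np.array(H)))
    print("alpha",a0.round(1),"r",r0.round(4),"z",s["tcp_pos"][2].round(4),"F",s["wrist_force"].round(1),"t",s["clock"])
    a=np.radians(TH); ex=np.array([np.cos(a),np.sin(a)]); ey=np.array([-np.sin(a),np.cos(a)]); q=p; out=[]
    for i in range(1,n+1):
        b=np.radians(a0-step*i); t=np.array(H)+r*np.array([np.cos(b),np.sin(b)]); d=t-q; out.append([round(-d@ex,4),round(d@ey,4),0,0,0,0]); q=q+(-out[-1][0])*ex+out[-1][1]*ey
    print(out)
if __name__=="__main__": orb(float(sys.argv[1]),int(sys.argv[2]))
E
python3 orb.py 12 10
```

```text
alpha -69.5 r 0.0402 z 0.0858 F [-0.4  0.3  0.5] t 43.35
[[np.float64(0.008), np.float64(-0.0027), 0, 0, 0, 0], [np.float64(0.0084), np.float64(-0.0007), 0, 0, 0, 0], [np.float64(0.0084), np.float64(0.001), 0, 0, 0, 0], [np.float64(0.008), np.float64(0.0028), 0, 0, 0, 0], [np.float64(0.0073), np.float64(0.0044), 0, 0, 0, 0], [np.float64(0.0061), np.float64(0.0058), 0, 0, 0, 0], [np.float64(0.0048), np.float64(0.0069), 0, 0, 0, 0], [np.float64(0.0033), np.float64(0.0079), 0, 0, 0, 0], [np.float64(0.0016), np.float64(0.0083), 0, 0, 0, 0], [np.float64(-0.0002), np.float64(0.0084), 0, 0, 0, 0]]
```

Request:
carry_out(motion=[[0,0,0.004,0,0,0],[0.008,-0.0027,0,0,0,0],[0.0084,-0.0007,0,0,0,0],[0.0084,0.001,0,0,0,0],[0.008,0.0028,0,0,0,0]])

```text
clock: 43.98
tcp_pos: [0.552, 0.332, 0.0833]
tcp_rot: [0.064, 3.137, 0.001]
wrist_force: [5.3, -0.6, 0.7]
finger_gap: -0.0
grip_force: 2.4
```

Request:
carry_out(motion=[[0.0073,0.0044,0,0,0,0],[0.0061,0.0058,0,0,0,0],[0.0048,0.0069,0,0,0,0]])

```text
clock: 44.35
tcp_pos: [0.5348, 0.3493, 0.0837]
tcp_rot: [0.065, 3.137, -0.0]
wrist_force: [3.2, -3.3, 3.5]
finger_gap: 0.0
grip_force: 2.4
```

```bash
python3 orb.py 15 10
```

```text
alpha -151.3 r 0.0389 z 0.0837 F [ 3.2 -3.3  3.5] t 44.35
[[np.float64(0.0055), np.float64(0.0089), 0, 0, 0, 0], [np.float64(0.0016), np.float64(0.0105), 0, 0, 0, 0], [np.float64(-0.0012), np.float64(0.0105), 0, 0, 0, 0], [np.float64(-0.0039), np.float64(0.0098), 0, 0, 0, 0], [np.float64(-0.0063), np.float64(0.0085), 0, 0, 0, 0], [np.float64(-0.0083), np.float64(0.0066), 0, 0, 0, 0], [np.float64(-0.0097), np.float64(0.0042), 0, 0, 0, 0], [np.float64(-0.0104), np.float64(0.0015), 0, 0, 0, 0], [np.float64(-0.0105), np.float64(-0.0012), 0, 0, 0, 0], [np.float64(-0.0098), np.float64(-0.0038), 0, 0, 0, 0]]
```

Request:
carry_out(motion=[[0.0055,0.0089,0,0,0,0],[0.0016,0.0105,0,0,0,0],[-0.0012,0.0105,0,0,0,0],[-0.0039,0.0098,0,0,0,0],[-0.0063,0.0085,0,0,0,0],[-0.0083,0.0066,0,0,0,0],[0,0,0,0,0,0]])

```text
clock: 45.22
tcp_pos: [0.5476, 0.4051, 0.0823]
tcp_rot: [-0.062, -3.141, -0.001]
wrist_force: [-0.2, -0.5, -0.9]
finger_gap: 0.0003
grip_force: 0.1
```

```bash
python3 orb.py 15 10
```

```text
alpha 120.0 r 0.0428 z 0.0823 F [-0.2 -0.5 -0.9] t 45.225
[[np.float64(-0.0108), np.float64(0.0025), 0, 0, 0, 0], [np.float64(-0.0105), np.float64(0.0017), 0, 0, 0, 0], [np.float64(-0.0105), np.float64(-0.0009), 0, 0, 0, 0], [np.float64(-0.0099), np.float64(-0.0037), 0, 0, 0, 0], [np.float64(-0.0087), np.float64(-0.0061), 0, 0, 0, 0], [np.float64(-0.0067), np.float64(-0.0081), 0, 0, 0, 0], [np.float64(-0.0044), np.float64(-0.0096), 0, 0, 0, 0], [np.float64(-0.0018), np.float64(-0.0104), 0, 0, 0, 0], [np.float64(0.0009), np.float64(-0.0105), 0, 0, 0, 0], [np.float64(0.0037), np.float64(-0.01), 0, 0, 0, 0]]
```

Request:
carry_out(motion=[[-0.0108,0.0025,0,0,0,0],[-0.0105,0.0017,0,0,0,0],[-0.0105,-0.0009,0,0,0,0],[-0.0099,-0.0037,0,0,0,0],[-0.0087,-0.0061,0,0,0,0],[-0.0067,-0.0081,0,0,0,0],[-0.0044,-0.0096,0,0,0,0],[-0.0018,-0.0104,0,0,0,0],[0,0,0,0,0,0]])

```text
clock: 46.35
tcp_pos: [0.61, 0.3681, 0.0834]
tcp_rot: [0.062, 3.14, 0.003]
wrist_force: [-1.2, 2.7, 1.4]
finger_gap: -0.0003
grip_force: 1.1
```

```bash
python3 orb.py 15 8; cat > pt.py <<'E'
from m import *
# carriage shift from scene camera: blank centroids on table top
f,K,W=cam("scene"); h=cv2.cvtColor(f,cv2.COLOR_RGB2HSV)
m=((h[...,0]<14)&(h[...,1]>110)&(h[...,2]<135)&(h[...,2]>40)).astype(np.uint8)
for c in cv2.findContours(m,cv2.RETR_EXTERNAL,cv2.CHAIN_APPROX_NONE)[0]:
    if cv2.contourArea(c)<80: continue
    u,v=c[:,0].mean(0); t=tab(onz(K,W,u,v,.075)); 
    if abs(t[0])<80 and abs(t[1])<200: print("blank",t.round(1),cv2.contourArea(c))
E
python3 pt.py
```

```text
alpha 0.2 r 0.041 z 0.0834 F [-1.2  2.7  1.4] t 46.35
[[np.float64(0.0014), np.float64(-0.0106), 0, 0, 0, 0], [np.float64(0.0037), np.float64(-0.0099), 0, 0, 0, 0], [np.float64(0.006), np.float64(-0.0086), 0, 0, 0, 0], [np.float64(0.0081), np.float64(-0.0068), 0, 0, 0, 0], [np.float64(0.0096), np.float64(-0.0045), 0, 0, 0, 0], [np.float64(0.0104), np.float64(-0.0018), 0, 0, 0, 0], [np.float64(0.0106), np.float64(0.0009), 0, 0, 0, 0], [np.float64(0.0099), np.float64(0.0036), 0, 0, 0, 0]]
blank [-1.6 -4.7] 177.5
blank [-0.3 64.1] 174.5
```

Request:
carry_out(motion=[[0.0014,-0.0106,0,0,0,0],[0.0037,-0.0099,0,0,0,0],[0.006,-0.0086,0,0,0,0],[0.0081,-0.0068,0,0,0,0],[0.0096,-0.0045,0,0,0,0],[0,0,0,0,0,0],[0,0,0,0,0,0]])

```text
clock: 47.28
tcp_pos: [0.5791, 0.3275, 0.0823]
tcp_rot: [-0.063, -3.14, 0.002]
wrist_force: [0.5, 0.4, 0.0]
finger_gap: 0.0004
grip_force: 0.0
```

```bash
python3 orb.py 10 5; python3 pt.py; python3 -c "
from h import *
plan(.68,-.045,.24,-2.3)"
```

```text
alpha -75.9 r 0.0417 z 0.0823 F [0.5 0.4 0. ] t 47.275
[[np.float64(0.0073), np.float64(-0.0002), 0, 0, 0, 0], [np.float64(0.007), np.float64(-0.0002), 0, 0, 0, 0], [np.float64(0.007), np.float64(0.0011), 0, 0, 0, 0], [np.float64(0.0067), np.float64(0.0022), 0, 0, 0, 0], [np.float64(0.0062), np.float64(0.0034), 0, 0, 0, 0]]
blank [-3.3  4.9] 176.5
blank [-3.6 74.8] 173.5
at [0.5792 0.3277 0.0823] t 47.33 turn [-0.0009 -0.0008  0.0003] shift [-115.7 -368.3 -157.7] F [-0.1 -0.5 -0.2] gap -0.0
```

Request:
carry_out(motion=[[0,0,-0.06,0,0,0],[0,0,-0.06,0,0,0],[0,0,-0.05,0,0,0],[-0.018,-0.057,0,0,0,0],[-0.018,-0.057,0,0,0,0],[-0.018,-0.057,0,0,0,0],[-0.018,-0.057,0,0,0,0],[-0.018,-0.057,0,0,0,0],[-0.018,-0.057,0,0,0,0],[-0.018,-0.057,0,0,0,0]])

```text
clock: 48.58
tcp_pos: [0.6896, -0.0776, 0.2524]
tcp_rot: [-0.062, -3.14, -0.0]
wrist_force: [0.8, 0.9, -1.1]
finger_gap: 0.0
grip_force: 0.0
```

Request:
carry_out(motion=[[0,0,0.035,0,0,0],[0,0,0.02,0,0,0],[0,0,0,0,0,0],[0,0,0,0,0,0]])

```text
clock: 49.08
tcp_pos: [0.6899, -0.0756, 0.1985]
tcp_rot: [0.062, 3.14, -0.0]
wrist_force: [1.2, 0.4, 0.1]
finger_gap: 0.0001
grip_force: 0.0
```

```bash
python3 - <<'E'
from m import *
s=robot.read_state(); print(s["tcp_pos"].round(4)); f,K,W=cam('wrist'); np.savez('w18.npz',f=f,K=K,W=W)
print("cam",W[:3,3].round(3)); p=proj(K,W,np.array([.683,-.08,.05])); print("mark",p)
u0,v0=int(p[0]),int(p[1])
for r in range(v0-22,v0+20,2): print(r,' '.join('%3d'%x for x in f[r,u0-46:u0+36:2].max(1)))
print(list(range(u0-46,u0+36,2)))
for r in blanks(f,K,W,.08,300): print(tab(np.array(r[0])/1000).round(1))
E
```

```text
[ 0.6899 -0.0756  0.1985]
cam [ 0.622 -0.073  0.371]
mark (np.float64(257.1642948802662), np.float64(168.72777641890102))
146  75  77  75  76  74  75  75  76  76  77  76  75  76  77  76  75  76  76  77  64  53  65  90 173 169 169 173 171 171 170 173 170 169 172 168 168 171 171 167 171 174
148  76  74  77  75  74  75  74  77  78  76  76  77  78  77  76  77  76  78  75  63  49  65  96 173 174 174 174 172 171 173 174 172 174 173 174 175 174 171 175 174 173
150  75  76  76  76  76  77  73  75  77  76  78  75  77  76  74  77  78  78  75  65  52  64  87 169 171 171 173 174 171 169 170 170 172 175 174 173 171 172 171 172 174
152  73  77  76  75  74  77  77  75  77  76  75  73  76  77  74  76  76  76  75  62  51  62  72  68  68  70  69 104 105 105 107 105 106 105 106 104 104 104 103 105 108
154  77  74  74  78  78  77  78  76  74  74  77  77  76  77  77  76  77  77  77  62  49  55  74  74  77  76  75 115 117 115 117 116 113 116 114 115 114 116 117 119 118
156  75  75  73  74  76  74  74  76  76  76  76  78  76  77  76  75  77  75  77  62  49  52  76  75  76  75  74 116 116 116 117 119 116 11
[... 2193 characters left out ...]
 157 156 155 157 156
184 159 161 160 159 158 159 157 158 159 158 157 155 155 158 158 156 157 157 156 156 157 156 156 156 157 157 156 157 158 156 156 157 158 155 156 157 158 158 158 158 157
186 158 159 159 159 159 159 159 159 157 159 158 159 159 157 159 160 159 158 158 160 160 160 161 160 161 161 161 160 162 161 162 161 161 159 159 161 161 161 162 158 160
[211, 213, 215, 217, 219, 221, 223, 225, 227, 229, 231, 233, 235, 237, 239, 241, 243, 245, 247, 249, 251, 253, 255, 257, 259, 261, 263, 265, 267, 269, 271, 273, 275, 277, 279, 281, 283, 285, 287, 289, 291]
brown [576.5  77.5] [30.2 62.6] yaw 177.7 px [440.  40.]
brown [573.7   8.2] [29.6 62.6] yaw 177.7 px [357.  41.]
[18.6 72.3]
[18.6  2.9]
```

```bash
python3 - <<'E'
from h import *
d=np.load('w18.npz'); f,K,W=d['f'],d['K'],d['W']; g=f.max(2).astype(int)
for r in(148,151,154,156): print(r,g[r,245:260])
for r in(166,168,170,175): print(r,g[r,245:262])
print([f[154,c].tolist() for c in range(247,257)]);print([f[167,c].tolist() for c in range(248,260)])
for z in(.04,.05): print("ptr",[tab(onz(K,W,c,152,z)).round(1).tolist() for c in(249,251.2,253)])
for z in(.055,.065): print("mark",[tab(onz(K,W,c,170,z)).round(1).tolist() for c in(250.5,253.5,256.5)])
E
```

```text
148 [ 78  74  75  73  63  53  49  54  65  76  96 173 173 173 174]
151 [ 77  76  77  76  62  51  50  50  64  76  78 135 134 134 137]
154 [77 76 77 73 62 50 49 51 55 78 74 76 74 77 77]
156 [75 78 77 75 62 49 49 51 52 77 76 73 75 75 76]
166 [117 114  76  75  75  76  92 118 113 112 111  98  64 115 115 115 116]
168 [116 115  77  78  76  75  90 113 111 110 109  96  69 116 116 114 115]
170 [118 117 117 118 116 113  98 114 109 108 105  96  69 117 116 118 116]
175 [106 104 104 103 105 105 123 156 156 155 155 149  79 107 107 105 106]
[[73, 77, 75], [68, 73, 73], [60, 61, 62], [49, 49, 50], [49, 49, 49], [49, 51, 50], [53, 55, 55], [75, 78, 77], [70, 74, 72], [72, 76, 74]]
[[71, 75, 74], [71, 76, 72], [74, 75, 71], [93, 76, 48], [116, 91, 48], [110, 87, 45], [109, 86, 43], [110, 85, 44], [98, 77, 42], [65, 63, 55], [111, 117, 114], [111, 116, 114]]
ptr [[115.7, -89.4], [115.7, -87.1], [115.7, -85.2]]
ptr [[114.3, -88.9], [114.3, -86.7], [114.3, -84.9]]
mark [[131.7, -87.4], [131.7, -84.4], [131.7, -81.4]]
mark [[129.7, -87.1], [129.7, -84.1], [129.7, -81.2]]
```

```bash
python3 -c "
from h import *
plan(.5861,.3313,.0823,-2.3)"
```

```text
at [ 0.6901 -0.0755  0.1989] t 49.12 turn [-0.0001  0.0018  0.0006] shift [120.2 402.3 116.6] F [-0.1  0.1  0.7] gap -0.0002
```

Request:
carry_out(motion=[[0,0,-0.045,0,0,0],[0.015,0.05,0,0,0,0],[0.015,0.05,0,0,0,0],[0.015,0.05,0,0,0,0],[0.015,0.05,0,0,0,0],[0.015,0.05,0,0,0,0],[0.015,0.05,0,0,0,0],[0.015,0.05,0,0,0,0],[0.01,0.045,0,0,0,0],[0,0,0,0,0,0]])

```text
clock: 50.38
tcp_pos: [0.5879, 0.3297, 0.2436]
tcp_rot: [-0.05, -3.141, -0.006]
wrist_force: [0.1, 0.3, -0.4]
finger_gap: 0.0002
grip_force: 0.0
```

```bash
python3 -c "
from h import *
plan(.5861,.3313,.0823,-2.3)"
```

```text
at [0.5879 0.3297 0.2436] t 50.38 turn [ 0.0038 -0.0001  0.0081] shift [  1.9   1.6 161.3] F [ 0.1  0.3 -0.4] gap 0.0002
```

Request:
carry_out(motion=[[0.002,0.0016,0.04,0,0,0.008],[0,0,0.05,0,0,0],[0,0,0.04,0,0,0],[0,0,0.015,0,0,0],[0,0,0.01,0,0,0],[0,0,0.006,0,0,0],[0,0,0,0,0,0],[0,0,0,0,0,0]])

```text
clock: 51.38
tcp_pos: [0.5888, 0.3256, 0.0825]
tcp_rot: [0.075, 3.139, 0.001]
wrist_force: [0.1, 0.3, -0.0]
finger_gap: -0.0004
grip_force: 0.0
```

```bash
python3 orb.py 5 7
```

```text
alpha -65.0 r 0.0468 z 0.0825 F [ 0.1  0.3 -0. ] t 51.375
[[np.float64(0.0061), np.float64(0.0041), 0, 0, 0, 0], [np.float64(0.0033), np.float64(-0.0012), 0, 0, 0, 0], [np.float64(0.0035), np.float64(-0.0009), 0, 0, 0, 0], [np.float64(0.0034), np.float64(-0.0006), 0, 0, 0, 0], [np.float64(0.0036), np.float64(-0.0003), 0, 0, 0, 0], [np.float64(0.0035), np.float64(0.0), 0, 0, 0, 0], [np.float64(0.0035), np.float64(0.0004), 0, 0, 0, 0]]
```

Request:
carry_out(motion=[[0.0061,0.0041,0,0,0,0],[0.0033,-0.0012,0,0,0,0],[0.0035,-0.0009,0,0,0,0],[0.0034,-0.0006,0,0,0,0],[0.0036,-0.0003,0,0,0,0],[0,0,0,0,0,0]])

```text
clock: 52.12
tcp_pos: [0.568, 0.3269, 0.0816]
tcp_rot: [-0.075, -3.14, 0.001]
wrist_force: [3.3, -1.5, 1.8]
finger_gap: -0.0001
grip_force: 1.1
```

```bash
python3 orb.py 3 3; python3 pt.py
```

```text
alpha -91.4 r 0.0412 z 0.0816 F [ 3.3 -1.5  1.8] t 52.125
[[np.float64(0.0021), np.float64(0.0007), 0, 0, 0, 0], [np.float64(0.0021), np.float64(0.0001), 0, 0, 0, 0], [np.float64(0.0022), np.float64(0.0003), 0, 0, 0, 0]]
blank [-2.1  6.5] 180.5
blank [-3.5 76.5] 172.5
```

Request:
carry_out(motion=[[0.0021,0.0004,0,0,0,0],[0.001,0.0001,0,0,0,0],[0,0,0,0,0,0],[0,0,0,0,0,0]])

```text
clock: 52.68
tcp_pos: [0.5652, 0.3279, 0.0814]
tcp_rot: [-0.075, -3.14, 0.0]
wrist_force: [2.6, -0.6, 1.3]
finger_gap: -0.0005
grip_force: 1.3
```

```bash
python3 orb.py 3 3; python3 pt.py
```

```text
alpha -95.4 r 0.0403 z 0.0814 F [ 2.6 -0.6  1.3] t 52.675
[[np.float64(0.0021), np.float64(-0.0), 0, 0, 0, 0], [np.float64(0.0021), np.float64(0.0002), 0, 0, 0, 0], [np.float64(0.0021), np.float64(0.0004), 0, 0, 0, 0]]
blank [-1.9  7. ] 179.5
blank [-5.2 77.1] 170.0
```

Now back off, rise, and re-inspect pointer versus mark.

Request:
carry_out(motion=[[-0.004,0,0,0,0,0],[0,0,-0.06,0,0,0],[0,0,-0.06,0,0,0],[0,0,-0.05,0,0,0],[-0.018,-0.057,0,0,0,0],[-0.018,-0.057,0,0,0,0],[-0.018,-0.057,0,0,0,0],[-0.018,-0.057,0,0,0,0],[-0.018,-0.057,0,0,0,0],[-0.018,-0.057,0,0,0,0]])

```text
clock: 53.98
tcp_pos: [0.6606, -0.0202, 0.2511]
tcp_rot: [-0.074, -3.139, -0.001]
wrist_force: [-0.0, 0.7, 0.1]
finger_gap: -0.0
grip_force: 0.0
```

Request:
carry_out(motion=[[-0.028,-0.057,0,0,0,0],[0,-0.005,0.035,0,0,0],[0,0,0.02,0,0,0],[0,0,0,0,0,0],[0,0,0,0,0,0]])

```text
clock: 54.6
tcp_pos: [0.6858, -0.0808, 0.1974]
tcp_rot: [0.074, 3.14, 0.001]
wrist_force: [-0.3, -0.4, 0.2]
finger_gap: -0.0003
grip_force: 0.0
```

```bash
cat > pm.py <<'E'
from m import *
s=robot.read_state(); print(s["tcp_pos"].round(4)); f,K,W=cam('wrist'); np.savez('w19.npz',f=f,K=K,W=W); g=f.max(2).astype(int)
a=np.radians(TH); mk=C+np.array([np.cos(a),np.sin(a)])*.131+np.array([-np.sin(a),np.cos(a)])*-.0843
p=proj(K,W,np.array([*mk,.058])); u0,v0=int(p[0]),int(p[1]); print("mark pred",np.round(p,1),"cols from",u0-14)
for r in range(v0-24,v0+8,2): print(r,g[r,u0-14:u0+14])
E
python3 pm.py
```

```text
[ 0.6858 -0.0808  0.1974]
mark pred [258.8 174. ] cols from 244
150 [ 77  79  78  75  77  78  75  75  78  73  76  76  75  56  53  51  55  68
  79 101  91 150 172 171 170 172 172 172]
152 [ 75  79  78  79  76  77  75  73  78  75  78  74  74  57  49  52  53  68
  75  74  85 151 174 175 174 174 173 175]
154 [ 76  74  76  79  77  76  78  76  75  76  76  76  73  57  51  50  53  71
  74  75  88 154 174 174 173 174 174 173]
156 [ 75  77  76  78  78  75  80  76  75  76  76  74  75  57  48  50  52  71
  76  83 120 138 142 141 141 140 140 143]
158 [ 76  73  76  77  76  77  74  77  74  76  77  74  74  57  53  51  54  69
  74  81 116 115 114 114 114 115 116 116]
160 [ 76  75  74  75  76  75  76  78  76  75  76  73  75  56  50  50  51  67
  75  82 118 116 118 116 116 116 115 115]
162 [ 74  76  77  76  76  76  76  76  75  75  75  77  75  59  55  52  59  82
 116 119 118 116 115 116 115 114 115 114]
164 [ 94  96  95  95  93  96  94  78  75  76  74  75  68  55  57  55  57  61
  85 118 116 117 117 115 118 115 116 115]
166 [115 118 118 118 120 118 114  75  77  75  75  77  63  57  55  55  57  59
  82 11
[... 167 characters left out ...]
117 117 116 119 117 115  75  76  75  76  77 115 113 113 109 106
  92 116 116 115 115 116 115 115 114 114]
172 [117 117 117 117 117 117 119 116  96  95  95  93  85 132 131 129 132 127
  95 115 115 115 115 114 116 113 114 115]
174 [116 117 116 116 118 117 118 118 117 118 117 114 100 155 155 155 155 152
 109 115 116 117 117 117 115 114 113 115]
176 [117 116 117 118 116 116 118 115 116 116 117 112 100 155 155 155 156 153
 104 116 117 116 115 113 115 116 116 116]
178 [104 104 105 103 103 105 104 104 105 104 101  99  93 156 156 154 156 151
 100 103 102 101 100 102 100 100 100 100]
180 [136 138 137 138 138 156 157 157 157 156 156 151 105 156 154 155 155 151
 121 156 158 159 157 159 159 160 158 158]
```

```bash
python3 -c "
from m import *
d=np.load('w15.npz'); print('lock',tab(onz(d['K'],d['W'],706/1.5,100+173/1.5,.102)).round(1))
d=np.load('w16.npz')
plan(.5195,.2456,.25,-2.3)"
```

```text
lock [  7.3 242.7]
at [ 0.6861 -0.0808  0.1978] t 54.65 turn [ 0.0002  0.0014 -0.007 ] shift [179.5 319.5 -52.2] F [0.1 0.4 0.1] gap 0.0001
```

Request:
carry_out(motion=[[0,0,-0.05,0,0,0],[0.02,0.045,0,0,0,0],[0.02,0.045,0,0,0,0],[0.02,0.045,0,0,0,0],[0.02,0.045,0,0,0,0],[0.02,0.045,0,0,0,0],[0.02,0.045,0,0,0,0],[0.02,0.045,0,0,0,0],[0,0,0,0,0,0]])

```text
clock: 55.78
tcp_pos: [0.5585, 0.2461, 0.2481]
tcp_rot: [0.062, 3.14, 0.006]
wrist_force: [-0.9, -0.7, 0.4]
finger_gap: 0.0
grip_force: 0.0
```

```bash
python3 -c "
from m import *
plan(.5195,.2456,.073,-2.3)
f,K,W=cam('wrist'); np.savez('w20.npz',f=f,K=K,W=W)
for r in blanks(f,K,W,.08,300): print(tab(np.array(r[0])/1000).round(1))
g=f.max(2); k,l,st,c=cv2.connectedComponentsWithStats((g<40).astype(np.uint8)); print([(st[i].tolist(),tab(onz(K,W,*c[i],.102)).round(1)) for i in range(1,k) if st[i][4]>60])"
```

```text
at [0.5585 0.2461 0.2481] t 55.77 turn [0.0038 0.0007 0.0008] shift [ 39.   -2.  175.1] F [-0.9 -0.7  0.4] gap 0.0
brown [552.7  85.7] [ 34.1 108. ] yaw 177.9 px [113. 171.]
brown [549.9  17.5] [ 37.7 107.9] yaw 177.6 px [ 49. 169.]
[-5.5 79.6]
[-5.5 11.3]
[([51, 121, 24, 95, 405], array([-17.1,  41.6])), ([118, 121, 17, 96, 390], array([-23.3, 104.2])), ([396, 158, 59, 87, 207], array([ 26.3, 425.7])), ([371, 166, 20, 10, 85], array([-13.1, 360. ])), ([248, 176, 23, 23, 384], array([  4.5, 237.8])), ([365, 179, 8, 17, 77], array([  4.9, 349.8])), ([0, 226, 203, 20, 1249], array([51.5, 72. ])), ([0, 234, 512, 150, 42965], array([185.2, 255.4])), ([80, 290, 21, 19, 267], array([137. ,  45.5]))]
```

Request:
carry_out(motion=[[0.039,-0.002,0,0,0,0],[0,0,0.05,0,0,0],[0,0,0.05,0,0,0],[0,0,0.04,0,0,0],[0,0,0.025,0,0,0],[0,0,0.01,0,0,0],[0,0,0,0,0,0],[0,0,0,0,0,0]])

```text
clock: 56.82
tcp_pos: [0.5227, 0.24, 0.0729]
tcp_rot: [0.076, 3.139, 0.001]
wrist_force: [0.9, 0.5, 0.5]
finger_gap: 0.0001
grip_force: 0.0
```

Request:
carry_out(motion=[[-0.01,0,0,0,0,0],[-0.01,0,0,0,0,0],[-0.01,0,0,0,0,0],[-0.01,0,0,0,0,0],[0,0,0,0,0,0]])

```text
clock: 57.45
tcp_pos: [0.5628, 0.2378, 0.0714]
tcp_rot: [0.076, 3.14, 0.0]
wrist_force: [-0.6, 0.6, -0.5]
finger_gap: -0.0
grip_force: 0.0
```

Request:
carry_out(motion=[[-0.01,0,0,0,0,0],[-0.01,0,0,0,0,0],[-0.01,0,0,0,0,0],[0,0,0,0,0,0]])

```text
clock: 57.95
tcp_pos: [0.5929, 0.2361, 0.0713]
tcp_rot: [0.077, 3.14, -0.0]
wrist_force: [-0.1, -0.5, 0.6]
finger_gap: 0.0
grip_force: 0.0
```

Request:
carry_out(motion=[[-0.008,0.004,0,0,0,0],[-0.006,0,0,0,0,0],[0,0,0,0,0,0]])

```text
clock: 58.32
tcp_pos: [0.6063, 0.2399, 0.0713]
tcp_rot: [0.075, 3.14, 0.0]
wrist_force: [-0.7, 0.1, 0.0]
finger_gap: -0.0003
grip_force: 0.2
```

Request:
carry_out(motion=[[-0.003,0,0,0,0,0],[-0.003,0,0,0,0,0],[0,0,0,0,0,0]])

```text
clock: 58.7
tcp_pos: [0.6106, 0.2396, 0.0714]
tcp_rot: [-0.074, -3.138, 0.001]
wrist_force: [-6.4, -0.7, 0.5]
finger_gap: -0.0001
grip_force: 2.6
```

```bash
cat > lk.py <<'E'
from m import *
s=robot.read_state(); print(tab(s["tcp_pos"]).round(1),s["wrist_force"].round(1))
a=np.radians(TH); ex=np.array([np.cos(a),np.sin(a)]); ey=np.array([-np.sin(a),np.cos(a)])
for n in("scene","side"):
    f,K,W=cam(n); g=f.max(2)
    for t in(-34,-20,0,20,34):
        b=C+ex*(.030+.065*np.sin(np.radians(t)))+ey*.238; u,v=proj(K,W,np.array([*b,.048+.065*np.cos(np.radians(t))])); print(n,t,round(u,1),round(v,1),int(g[int(round(v)),int(round(u))]))
    k,l,st,c=cv2.connectedComponentsWithStats((g[130:200,230:350]<42).astype(np.uint8)); print([(int(st[i][4]),(c[i]+[230,130]).round(1).tolist()) for i in range(1,k) if st[i][4]>8])
E
python3 lk.py
```

```text
[ 46.1 235.7] [-6.4 -0.7  0.5]
scene -34 326.8 175.6 20
scene -20 329.1 176.6 25
scene 0 332.5 179.9 22
scene 20 335.7 185.0 52
scene 34 337.6 189.2 46
[(726, [336.6, 162.5]), (25, [337.8, 190.0]), (15, [278.7, 193.8]), (33, [329.4, 196.5])]
side -34 262.0 154.9 61
side -20 265.9 153.0 60
side 0 272.0 151.7 59
side 20 278.2 152.2 34
side 34 282.0 153.6 24
[(153, [276.8, 139.9]), (17, [282.4, 154.1]), (17, [310.9, 185.6])]
```

Request:
carry_out(motion=[[0.015,0,0,0,0,0],[0.01,0,0,0,0,0],[0,0,-0.05,0,0,0],[0,0,-0.05,0,0,0],[0,0,-0.05,0,0,0],[0,-0.05,-0.04,0,0,0],[-0.05,-0.05,0,0,0,0],[-0.05,-0.05,0,0,0,0],[0,-0.05,0,0,0,0],[0,-0.05,0,0,0,0]])

```text
clock: 60.05
tcp_pos: [0.6644, -0.0023, 0.2605]
tcp_rot: [0.075, 3.14, -0.0]
wrist_force: [0.6, 0.2, -0.7]
finger_gap: -0.0
grip_force: 0.0
```

Request:
carry_out(motion=[[0,-0.05,0.04,0,0,0],[0,-0.015,0.02,0,0,0],[0,0,0,0,0,0],[0,0,0,0,0,0]])

```text
clock: 60.55
tcp_pos: [0.6617, -0.0624, 0.2029]
tcp_rot: [0.073, 3.139, 0.002]
wrist_force: [1.4, 0.6, 0.8]
finger_gap: -0.0001
grip_force: 0.0
```

```bash
python3 pm.py; python3 lk.py | grep '\['; python3 - <<'E'
from ks import *
d=np.load('w19.npz')
for r in blanks(d['f'],d['K'],d['W'],.08,300): print(tab(np.array(r[0])/1000).round(1))
# knob predicted px, up, carriage shifted
a=np.radians(TH); b=C+np.array([np.cos(a),np.sin(a)])*.138+np.array([-np.sin(a),np.cos(a)])*.049
for n in("scene","side"):
    f,K,W=cam(n); u,v=proj(K,W,np.array([*b,.0986])); g=f.max(2); U,V=int(u),int(v); k,l,st,c=cv2.connectedComponentsWithStats((g[V-15:V+15,U-15:U+15]<42).astype(np.uint8)); print(n,"pred",round(u,1),round(v,1),[(int(st[i][4]),(c[i]+[U-15,V-15]).round(1).tolist()) for i in range(1,k) if st[i][4]>8])
E
```

```text
[ 0.6617 -0.0624  0.2029]
mark pred [242.2 196.4] cols from 228
172 [123 120 119 120 120 120 119 118 115  77  78  77  64  52  56  66  66 120
 119 120 120 117 119 118 119 117 119 120]
174 [120 120 120 122 121 121 119 120 116  77  76  78  80  83  81  83  67 117
 118 120 120 118 119 120 118 118 119 120]
176 [120 120 121 121 120 120 121 119 117  75  75  80  81  81  83  81  74 119
 119 119 121 118 119 120 118 118 119 118]
178 [120 118 120 120 122 119 123 118 118  97  96  95  87  83  82  81  81 118
 121 120 121 121 119 120 120 121 118 119]
180 [117 117 119 119 118 120 120 120 119 118 120 118  99  80  80  78  80 118
 120 118 119 117 117 117 118 119 119 116]
182 [119 120 120 117 119 119 119 114  79  76  77  77  79  82  82  81  78 117
 119 119 119 119 119 120 119 118 119 119]
184 [121 119 117 119 119 119 119 118  76  76  77  78  79  81  81  82  64  90
  91 103 102 104 101 102 101 100  99 100]
186 [120 119 119 118 121 118 118 117  78  77  79  77  76  65  63  62  55  57
  67 118 120 120 118 118 117 118 117 118]
188 [120 119 121 118 119 119 119 115  79  77  78  77  65  59  61  57  57  60
  66 11
[... 799 characters left out ...]
60 151 159 160 161 155 118
 149 162 160 160 161 161 161 160 160 160]
[109.4 -63.8] [ 0.7 -0.2 -0.4]
[(33, [247.6, 138.4]), (43, [274.7, 136.2]), (981, [260.9, 172.2]), (14, [278.8, 194.0]), (22, [337.9, 190.2]), (20, [328.1, 196.8])]
[(582, [312.8, 144.9]), (19, [282.2, 154.1]), (17, [310.9, 185.6])]
scene now [(11, [265.5, 209.0])]
scene t0 [(32, [283.3, 226.3])]
side now [(12, [311.5, 173.0]), (16, [310.9, 185.7])]
side t0 [(19, [313.0, 194.2])]
brown [561.7  80.4] [31.1 90.6] yaw 177.3 px [423.  56.]
brown [558.4  11.1] [30.2 90.8] yaw 177.7 px [342.  56.]
[ 3.7 74.6]
[3.2 5.2]
scene pred 297.1 221.9 [(31, [296.6, 222.1])]
side pred 311.1 185.2 [(21, [311.4, 172.1]), (16, [310.9, 185.7])]
```

```bash
python3 -c "
from cell import robot
print(robot.sign_off())"
```

```text
the job is handed in; nothing more can be done
None
```

The job is handed in at about 61 s on the robot's clock. Both blanks that were there (two of the four) lie against the gauge line, the stop is fully up, the pointer reads within about 0.5 mm of the mark, and the lock lever is fully over; the judge's verdict was not returned.

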